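# Load the portion nests and fit the pinned cover

### The job

Put each of the three black pots upright into the white nest whose round recess is made for its size, the smallest pot in the smallest recess, the middle one between the two posts, the largest in the largest. When all three are in and let go, fit the steel cover over the middle pot, down flat on the shoulders of the posts with a dowel pin through each of its holes. Set every piece down gently, without dropping it, and leave the dish, the shaker and the pastry ring where they are.

Things in the scene. Friction and masses are not known exactly. Their poses are not given: they have to be found in the camera images.
- pot_small_mid (a point): the smallest of three glossy black round straight-sided open pots (ramekins): 46 mm outside diameter, 32 mm high, wall 4 mm, upright, about 90 g. This point is on its axis, half-way up (16 mm above its underside); z up
- pot_medium_mid (a point): the middle-sized of three glossy black round straight-sided open pots (ramekins): 56 mm outside diameter, 36 mm high, wall 4 mm, upright, about 130 g. This point is on its axis, half-way up (18 mm above its underside); z up
- pot_large_mid (a point): the largest of three glossy black round straight-sided open pots (ramekins): 66 mm outside diameter, 40 mm high, wall 4 mm, upright, about 170 g. This point is on its axis, half-way up (20 mm above its underside); z up
- cover_handle (a point): loose dark steel cover, 300 g: plate 64 x 146 x 4 mm (x, y, z), two through holes 17 mm wide at y = -56 and +56 mm; a black bar handle 12 mm wide (x), 60 mm long (y) along its middle, top 34 mm above the plate's underside. Point: middle of the handle bar, 28 mm above the underside, over the plate's centre; z up. Fits either way round
- nest_small: fixed white plastic block, 80 x 80 mm, 14 mm high, lying flat, with a round recess 56 mm across and 8 mm deep in its centre (recess floor 6 mm above the counter); the smallest pot's place. Origin: centre of its underside; z up, x and y along its sides
- nest_medium: fixed white block 84 x 150 x 14 mm (x, y, z), the middle pot's: central recess 66 mm wide, floor 6 mm above counter. At y = -56 and +56 mm metal posts 30 x 26 mm (x, y), flat shoulders 48 mm above counter, on each a tapered pin 9 mm thick, 18 mm tall. Straddle the pot across x, clear of the posts. Cover seated: its handle point 76 mm above counter. Origin: underside centre, z up
- nest_large: fixed white plastic block, 100 x 100 mm, 14 mm high, lying flat, with a round recess 76 mm across and 8 mm deep in its centre (recess floor 6 mm above the counter); the largest pot's place. Origin: centre of its underside; z up, x and y along its sides
- dish_mid (a point): bystander: square white dish, 85 x 85 x 30 mm; point at its centre, half-way up
- shaker_mid (a point): bystander: steel shaker, 60 mm across, 92 mm tall; point at its centre, half-way up
- mould_mid (a point): bystander: thin steel pastry ring open at both ends, 72 mm across, 45 mm high; point at its centre, half-way up

How it is judged:
By the outcome, as a careful person would: the job done as asked, in the order asked, and still so for the second after the job is handed in, with the robot touching nothing.
It also fails if it takes over 112 s, if anything falls off the work surface, if the arm or the gripper's body presses on something with over 40 N, if the wrist force passes 120 N, or if a joint passes its speed limit or range.

### The arm

A 6-joint arm with a two-finger parallel gripper is mounted at the origin on the work surface. World frame = base frame: x ahead of the robot, y to its left, z up, the work surface at z = 0. Lengths are in m, angles in rad, forces in N, time in s.
With the tool pointing down it reaches from about 0.375 to 0.975 m from the base axis. Payload 3.8 kg.
Tool frame: the origin (TCP) lies at the very end of the fingers, on their centre line; the grasp point (between the pads) lies 19 mm behind it; z points along the fingers, y is the line along which they close (so a half turn about z gives the same grasp; the last joint's range is limited). The gripper opens to 85 mm and grips with 20 to 120 N. Pads are 22 mm wide; open, the fingers measure 114 mm over their backs; the gripper's body (76 mm by 85 mm) begins 54 mm behind the grasp point. The pads swing forward as they close: fully open they stand 13 mm farther back than shut.
Start: joints at [-1.278, 0.264, 1.604, -0, 1.274, -0.037], TCP at [0.219, -0.639, 0.206] pointing down, gripper open.
Joint ranges: [-2.63, 2.63], [-0.94, 2.18], [0.31, 2.57], [-1.31, 4.45], [0, 2.66], [-2.55, 2.55]. Speed limits (rad/s): [2.57, 2.57, 3.14, 3.14, 3.14, 3.14].

### API

Orientations are given as a rotation vector (axis times angle).
In Python, from workcell import read_state, read_camera, calibration, finish_job gives the robot as it stands.
- The arm moves only by the tool step_arm, never from a script. Its argument "commands" is a list of rows, each an object of numbers: "fingers": the gripper's target within -1 to 1 (shut at 1, half-way at 0, fully open at -1); "dx", "dy", "dz": the shift along the tool's x, y, z in m; "roll": the turn about the tool's z in degrees. In form: [{"fingers": .., "dx": .., "dy": .., "dz": .., "roll": ..}, ...]. A call has 1 to 8 rows; each row is the pose to reach, as a shift and turn from the pose commanded when the call began, along the tool's axes at that moment; what a row does not reach only later rows make up. A row lasts 1/8 s, in which the tool goes at most 62.5 mm and 10.7 degrees, less where a joint would pass 70% of its speed; a pose out of reach is approached as far as the arm can. A call with a gripper value outside its range is refused whole. The fingers move at their own pace and stop on an object; "squeeze" is the grip in N (left out, the last holds). Time passes only in rows, so rows that repeat a pose let the fingers close. It gives the time, the measured TCP pose, the force, the opening and the grip force at its end, in the units of the state.
- read_state(): the state, without advancing time (a new reading comes with each control period).
- read_camera(name): name is "side" or "top" or "wrist"; returns (picture, depth): 384x512x3 uint8, blue, green, red; 384x512 float32, m along the optical axis (not along the pixel's ray), 0 where there is no reading.
- calibration(name): a dict with "intrinsics" (3x3 intrinsics, pixels), "k1" (the pictures are not rectified: a ray, as slopes to the right and down, at radius r is drawn at 1 + k1 r^2 times it, then the intrinsics apply), "world_to_cam" (4x4, takes a point from world to camera coordinates). Camera axes: x right, y up, looking along -z (the intrinsics and any distortion apply to the point x, -y, -z); pixel columns grow to the right and rows downward; lengths in m; the calibration is good to about 2 mm. A picture is of the moment at which its call begins: read the wrist's pose just before it. calibration takes no time and is no camera call; for the wrist camera it gives the pose at the moment of the call.
- finish_job(): hands the job in; it is judged then, once.
The state is a dict: "time": time; "q": joint angles; "joint_vel": joint speeds; "joint_torque": joint torques, N m; "tool_pos": TCP position; "tcp_rot": TCP orientation; "wrist_force": force on the tool from outside, world axes, zero at the start; "torque": the same for the moment, N m; "width": opening from 0.0 (shut) to 1.0 (fully open); "grip_force": force on a finger pad.
Only numpy, scipy, OpenCV 4.12 (cv2) and the standard library are available. Lean on these libraries where they do the work, as an engineer would, in place of code of your own. Each camera call takes 0.05 s, during which the arm holds its last target. There are 200 camera calls.

## Working session

There is one attempt and no reset: what is moved stays moved. The work goes in short steps, Python scripts to look and compute and a tool call to move; the robot and the scene stay as the last step left them, time stands still between calls to the robot, and variables do not carry over. Pictures are saved under pics/ and viewed, at most 14 in all, crops included, and the job is handed in when it is done.

Besides the shell and the picture viewer there is one more tool, called after ">>>" by a JSON object that holds its "fn" and its "kwargs". step_arm: Moves the arm, as the interface text tells. Its arguments: {"type":"object","properties":{"commands":{"type":"array","items":{"type":"object","properties":{"fingers":{"type":"number"},"dx":{"type":"number"},"dy":{"type":"number"},"dz":{"type":"number"},"roll":{"type":"number"}}}},"squeeze":{"type":"number"}},"required":["commands"]}

```bash
mkdir -p pics; ls
cat > h.py <<'E'
import numpy as np, cv2
from workcell import *
np.set_printoptions(precision=4,suppress=True)
def grab(n):
    c=calibration(n); p,d=read_camera(n); return c,p,d
def pts(c,d):
    "world xyz for every pixel, NaN where no depth"
    K=np.array(c["intrinsics"],float);k=c["k1"];h,w=d.shape
    u,v=np.meshgrid(np.arange(w),np.arange(h))
    D=np.array([k,0,0,0,0],float)
    n=cv2.undistortPoints(np.stack([u,v],-1).reshape(-1,1,2).astype(np.float64),K,D).reshape(h,w,2)
    P=np.stack([n[...,0]*d,-n[...,1]*d,-d,np.ones_like(d)],-1)
    W=P@np.linalg.inv(np.array(c["world_to_cam"])).T
    W=W[...,:3]; W[d<=0]=np.nan; return W
E
python3 - <<'E'
from h import *
for n in("top","side"):
    c,p,d=grab(n); cv2.imwrite(f"pics/{n}0.png",p); np.savez(f"{n}0.npz",d=d,p=p,**{k:np.array(v) for k,v in c.items()})
    W=pts(c,d); print(n,np.linalg.inv(c["world_to_cam"])[:3,3],(d>0).mean(),c["k1"])
print(read_state())
E
```

```text
pics
top [ 0.4197 -0.0764  1.1711] 0.9959208170572916 -0.07760286175746299
side [0.424  1.2761 0.9365] 0.9774322509765625 -0.13103276627435143
{'time': 0.1, 'q': array([-1.2779,  0.2647,  1.6052, -0.    ,  1.2737, -0.0369]), 'joint_vel': array([ 0.0019, -0.0013, -0.0035,  0.0024, -0.0002,  0.001 ]), 'joint_torque': array([  0.0007, -51.6706, -36.8588,   0.    ,   0.0063,  -0.0001]), 'tool_pos': array([ 0.2184, -0.6379,  0.2048]), 'tcp_rot': array([-3.097 , -0.5154,  0.0004]), 'wrist_force': array([-0.3   ,  0.1613,  0.5528]), 'torque': array([-0.0237,  0.0188,  0.0132]), 'grip_force': 0.0, 'width': 0.9996124417397713}
```

View pics/top0.png

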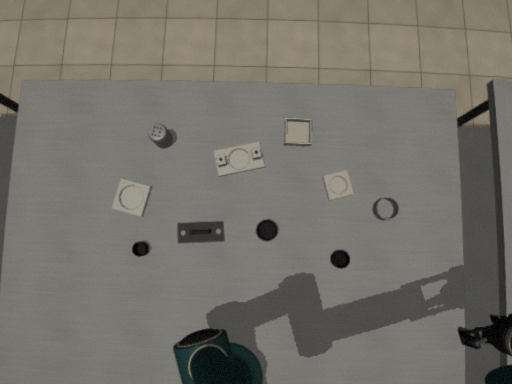

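View pics/side0.png

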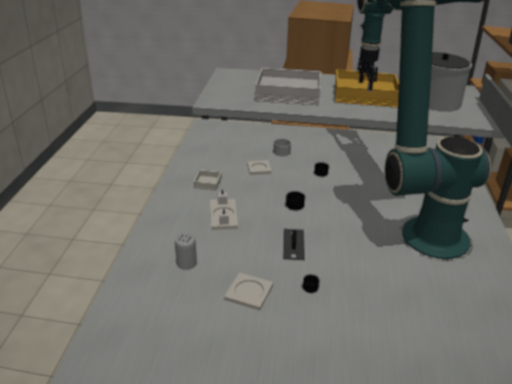

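The top view has +x up and +y to the left. The pots are at px (141,248), (267,230) and (340,259), and the cover is at (201,232). The nests are at (132,197) large, (239,158) medium and (338,185) small. The bystanders are at (160,135) shaker, (298,132) dish and (386,209) ring. The side view agrees.

```bash
cat > m.py <<'E'
from h import *
z=np.load("top0.npz"); d=z["d"];p=z["p"];W=pts(z,d);g=p.max(2)
def seg(name,u,v,r,f):
    m=np.zeros(d.shape,bool); m[v-r:v+r,u-r:u+r]=True
    m&=f
    n,l,s,_=cv2.connectedComponentsWithStats(m.astype(np.uint8)); 
    i=1+np.argmax(s[1:,4]); m=l==i; Q=W[m]; Q=Q[~np.isnan(Q[:,0])]
    (cx,cy),wh,a=cv2.minAreaRect((Q[:,:2]*1000).astype(np.float32))
    print(name,"n",m.sum(),"rect c",cx,cy,"wh",wh,"ang",a,"z pct",np.percentile(Q[:,2],[2,25,50,75,98])*1000)
H=W[...,2]
for n,u,v in(("potA",141,248),("potB",267,230),("potC",340,259)): seg(n,u,v,18,g<50)
seg("cover",201,232,30,(g<110))
for n,u,v in(("nL",132,197),("nM",239,158),("nS",338,185)): seg(n,u,v,32,p.min(2)>165)
for n,u,v in(("dish",298,132),("shaker",160,135),("ring",386,209)): seg(n,u,v,22,H>.015)
print("table z",np.nanmedian(H[280:300,60:150]),"res",W[230,260,:2]-W[230,261,:2])
# also height-based
for n,u,v in(("potA",141,248),("potB",267,230),("potC",340,259),("cover",201,232)): seg(n+"_h",u,v,28,H>.010)
for n,u,v in(("nL",132,197),("nM",239,158),("nS",338,185)): seg(n+"_h",u,v,32,H>.007)
E
python3 m.py
```

```text
potA n 187 rect c 386.8895263671875 280.4364929199219 wh (39.753055572509766, 44.167762756347656) ang 1.705346703529358 z pct [ 1.6261  5.5514 10.9968 27.4306 34.7013]
potB n 331 rect c 453.5320129394531 -109.029296875 wh (61.15272521972656, 58.66820526123047) ang 1.3228402137756348 z pct [ 1.4482  4.1402  5.9077  8.4614 41.671 ]
potC n 261 rect c 370.8121643066406 -336.1370849609375 wh (52.307010650634766, 53.47019577026367) ang 15.155911445617676 z pct [ 1.6319  4.7231  7.3005 28.1864 38.1474]
cover n 999 rect c 444.2782287597656 99.28413391113281 wh (68.53507232666016, 150.10272216796875) ang 3.5906734466552734 z pct [-2.2563  2.2409  4.0287  5.842  35.2925]Traceback (most recent call last):
  File "m.py", line 13, in <module>
    for n,u,v in(("nL",132,197),("nM",239,158),("nS",338,185)): seg(n,u,v,32,p.min(2)>165)
                                                                ~~~^^^^^^^^^^^^^^^^^^^^^^^
  File "m.py", line 7, in seg
    i=1+np.argmax(s[1:,4]); m=l==i; Q=W[m]; Q=Q[~np.isnan(Q[:,0])]
        ~~~~~~~~~^^^^^^^^^
    return _wrapfunc(a, 'argmax', axis=axis, out=out, **kwds)
    return bound(*args, **kwds)
ValueError: attempt to get argmax of an empty sequence
```

```bash
python3 - <<'E'
s=open('m.py').read().replace("p.min(2)>165","wm").replace("def seg","print(p[197,118],p[280,100],p[197,132]);wm=(p[...,2].astype(int)-p[...,0]>8)\ndef seg",1)
open('m.py','w').write(s)
E
python3 m.py
```

```text
[127 141 145] [115 122 125] [142 158 158]
potA n 187 rect c 386.8895263671875 280.4364929199219 wh (39.753055572509766, 44.167762756347656) ang 1.705346703529358 z pct [ 1.6261  5.5514 10.9968 27.4306 34.7013]
potB n 331 rect c 453.5320129394531 -109.029296875 wh (61.15272521972656, 58.66820526123047) ang 1.3228402137756348 z pct [ 1.4482  4.1402  5.9077  8.4614 41.671 ]
potC n 261 rect c 370.8121643066406 -336.1370849609375 wh (52.307010650634766, 53.47019577026367) ang 15.155911445617676 z pct [ 1.6319  4.7231  7.3005 28.1864 38.1474]
cover n 999 rect c 444.2782287597656 99.28413391113281 wh (68.53507232666016, 150.10272216796875) ang 3.5906734466552734 z pct [-2.2563  2.2409  4.0287  5.842  35.2925]
nL n 1056 rect c 549.9205322265625 327.51849365234375 wh (120.33438873291016, 108.61151123046875) ang 76.13851165771484 z pct [-0.5097  6.0692 10.3426 14.1037 18.0416]
nM n 1220 rect c 683.2074584960938 -13.740020751953125 wh (94.59989166259766, 159.77914428710938) ang 13.009018898010254 z pct [-1.0961  7.1874 12.7229 15.2371 49.4379]
nS n 712 rect c 606.7405395507812 -340.759918212890
[... 1132 characters left out ...]
.939  33.3084 36.157  38.8793]
cover_h n 79 rect c 443.1893615722656 97.30882263183594 wh (11.591020584106445, 58.25493240356445) ang 5.864198207855225 z pct [26.6096 32.092  33.5738 35.302  38.3629]
nL_h n 646 rect c 547.4501953125 324.210205078125 wh (105.27925872802734, 100.71587371826172) ang 76.00387573242188 z pct [ 7.3968 11.5407 13.5377 15.4431 18.3511]
nM_h n 1020 rect c 680.576904296875 -16.494125366210938 wh (85.7396240234375, 149.67262268066406) ang 13.135246276855469 z pct [ 7.3768 12.0512 14.2156 17.088  51.6622]
nS_h n 473 rect c 603.4204711914062 -333.49188232421875 wh (80.9430923461914, 81.84271240234375) ang 14.733723640441895 z pct [ 7.3925 10.8588 13.1621 14.821  18.3245]
```

```bash
cat >> h.py <<'E'
def go(x,y,z,psi):
    "tool-frame shift (mm) and roll (deg) from the pose now to TCP x,y,z (m), tool-y heading psi (deg)"
    s=read_state();R=cv2.Rodrigues(np.array(s["tcp_rot"],float))[0]
    t=R.T@(np.array([x,y,z])-s["tool_pos"])*1000
    ps=np.degrees(np.arctan2(R[1,1],R[0,1]))
    r=(ps-psi+180)%360-180
    print("t %.2f"%s["time"],"pos",s["tool_pos"]*1000,"psi %.1f"%ps,"-> dx dy dz mm",t.round(1),"roll %.1f"%r,"q",s["q"],"F",s["wrist_force"],"w %.3f g %.1f"%(s["width"],s["grip_force"]))
E
python3 -c "
from h import *
go(.371,-.336,.16,13)"
```

```text
t 0.10 pos [ 218.3943 -637.9382  204.7667] psi -71.1 -> dx dy dz mm [ 242.2 -236.1   45.3] roll -84.1 q [-1.2779  0.2647  1.6052 -0.      1.2737 -0.0369] F [-0.3     0.1613  0.5528] w 1.000 g 0.0
```

>>> {"fn": "step_arm", "kwargs": {"commands": [{"fingers": -1, "dx": 0.242, "dy": -0.236, "dz": 0.045, "roll": -84}, {"fingers": -1, "dx": 0.242, "dy": -0.236, "dz": 0.045, "roll": -84}, {"fingers": -1, "dx": 0.242, "dy": -0.236, "dz": 0.045, "roll": -84}, {"fingers": -1, "dx": 0.242, "dy": -0.236, "dz": 0.045, "roll": -84}, {"fingers": -1, "dx": 0.242, "dy": -0.236, "dz": 0.045, "roll": -84}, {"fingers": -1, "dx": 0.242, "dy": -0.236, "dz": 0.045, "roll": -84}, {"fingers": -1, "dx": 0.242, "dy": -0.236, "dz": 0.045, "roll": -84}, {"fingers": -1, "dx": 0.242, "dy": -0.236, "dz": 0.045, "roll": -84}], "squeeze": 50}}

```text
time: 1.1
tool_pos: [0.3711, -0.3359, 0.1604]
tcp_rot: [-1.949, -2.463, -0.0]
wrist_force: [0.4, -0.2, 0.8]
width: 0.997
grip_force: 0.0
```

```bash
python3 -c "
from h import *
c,p,d=grab('wrist'); cv2.imwrite('pics/w1.png',p); W=pts(c,d); np.savez('w1.npz',d=d,p=p,W=W)
go(.371,-.336,.16,13)"
```

```text
t 1.15 pos [ 371.0359 -336.1924  160.5221] psi 13.5 -> dx dy dz mm [0.2 0.  0.5] roll 0.5 q [-0.7859 -0.0332  2.0198 -0.      1.1558 -1.0215] F [ 0.3811 -1.0614 -1.4349] w 1.000 g 0.0
```

View pics/w1.png

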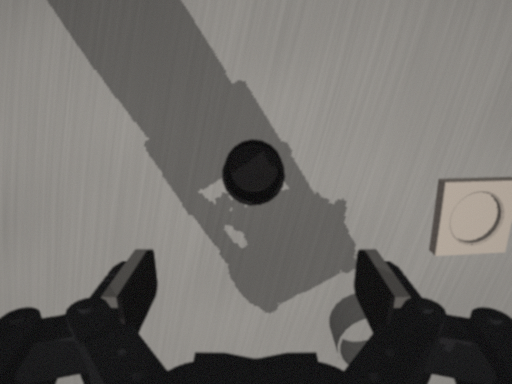

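The wrist view shows the medium pot at px (253,172), midway between the fingers (x≈255). The small nest and part of the ring are to the right. Next I fit the rim in the wrist depth.

```bash
cat >> h.py <<'E'
def ring(W,x,y,ro,h,wall=.004):
    "axis of a round pot: outer radius ro, rim height h (m), near x,y, by least squares on rim points"
    from scipy.optimize import least_squares
    Q=W.reshape(-1,3);Q=Q[~np.isnan(Q[:,0])]
    Q=Q[(abs(Q[:,2]-h)<.005)&(np.hypot(Q[:,0]-x,Q[:,1]-y)<ro+.015)]
    f=lambda a:np.hypot(Q[:,0]-a[0],Q[:,1]-a[1])-(ro-wall/2)
    s=least_squares(f,[x,y],loss="soft_l1",f_scale=.002)
    print("ring n",len(Q),"xy mm",s.x*1000,"rms mm %.1f"%(1000*np.sqrt(np.mean(s.fun**2))),"z med",np.median(Q[:,2])*1000); return s.x
E
python3 - <<'E'
from h import *
W=np.load('w1.npz')['W']
x,y=ring(W,.371,-.336,.028,.036)
print("table z",np.nanmedian(W[20:60,250:400,2]))
go(x,y,.011,13)
z=np.load("top0.npz");T=pts(z,z["d"])
ring(T,.371,-.336,.028,.036);ring(T,.4535,-.109,.033,.040);ring(T,.386,.281,.023,.032)
E
```

```text
ring n 857 xy mm [ 369.2309 -338.483 ] rms mm 1.2 z med 34.12830218977986
table z -0.001710550532255245
t 1.15 pos [ 371.0359 -336.1924  160.5221] psi 13.5 -> dx dy dz mm [ -1.9  -2.2 149.5] roll 0.5 q [-0.7859 -0.0332  2.0198 -0.      1.1558 -1.0215] F [ 0.3811 -1.0614 -1.4349] w 1.000 g 0.0
ring n 75 xy mm [ 370.9681 -336.5976] rms mm 1.3 z med 35.705805540541924
ring n 85 xy mm [ 452.8931 -109.327 ] rms mm 1.3 z med 40.06965771193727
ring n 63 xy mm [387.0907 281.8598] rms mm 1.4 z med 31.990035394732885
```

>>> {"fn": "step_arm", "kwargs": {"commands": [{"fingers": -1, "dx": -0.001, "dy": -0.001, "dz": 0.055}, {"fingers": -1, "dx": -0.001, "dy": -0.001, "dz": 0.11}, {"fingers": -1, "dx": -0.001, "dy": -0.001, "dz": 0.14}, {"fingers": -1, "dx": -0.001, "dy": -0.001, "dz": 0.149}, {"fingers": 0.6, "dx": -0.001, "dy": -0.001, "dz": 0.149}, {"fingers": 0.6, "dx": -0.001, "dy": -0.001, "dz": 0.149}, {"fingers": 0.6, "dx": -0.001, "dy": -0.001, "dz": 0.149}, {"fingers": 0.6, "dx": -0.001, "dy": -0.001, "dz": 0.149}], "squeeze": 50}}

```text
invalid input
```

>>> {"fn": "step_arm", "kwargs": {"commands": [{"fingers": -1, "dx": -0.001, "dy": -0.001, "dz": 0.055, "roll": 0}, {"fingers": -1, "dx": -0.001, "dy": -0.001, "dz": 0.11, "roll": 0}, {"fingers": -1, "dx": -0.001, "dy": -0.001, "dz": 0.14, "roll": 0}, {"fingers": -1, "dx": -0.001, "dy": -0.001, "dz": 0.149, "roll": 0}, {"fingers": 0.6, "dx": -0.001, "dy": -0.001, "dz": 0.149, "roll": 0}, {"fingers": 0.6, "dx": -0.001, "dy": -0.001, "dz": 0.149, "roll": 0}, {"fingers": 0.6, "dx": -0.001, "dy": -0.001, "dz": 0.149, "roll": 0}, {"fingers": 0.6, "dx": -0.001, "dy": -0.001, "dz": 0.149, "roll": 0}], "squeeze": 50}}

```text
time: 2.15
tool_pos: [0.371, -0.3388, 0.013]
tcp_rot: [1.957, 2.455, -0.0]
wrist_force: [0.0, -0.3, 0.1]
width: 0.201
grip_force: 0.0
```

```bash
python3 -c "
from h import *
go(.371,-.336,.15,13)"
```

```text
t 2.15 pos [ 370.9654 -338.7704   13.0142] psi 12.9 -> dx dy dz mm [   2.5    0.8 -137. ] roll -0.1 q [-0.7896  0.146   2.14   -0.      0.8537 -1.0146] F [ 0.0493 -0.3318  0.109 ] w 0.201 g 0.0
```

Width 0.20 with no grip force means it missed the pot. I'll check why before moving.

```bash
python3 -c "
from h import *
c,p,d=grab('wrist'); cv2.imwrite('pics/w2.png',p)
c,p,d=grab('top');W=pts(c,d); ring(W,.371,-.336,.028,.036)
c,q,d=grab('side');cv2.imwrite('pics/s2.png',cv2.resize(np.vstack([q[110:240,220:420],p[200:330,240:440]]),None,fx=2.3,fy=2.3))
"
```

```text
ring n 36 xy mm [ 370.7491 -336.6779] rms mm 1.8 z med 35.466317800900924
```

View pics/w2.png

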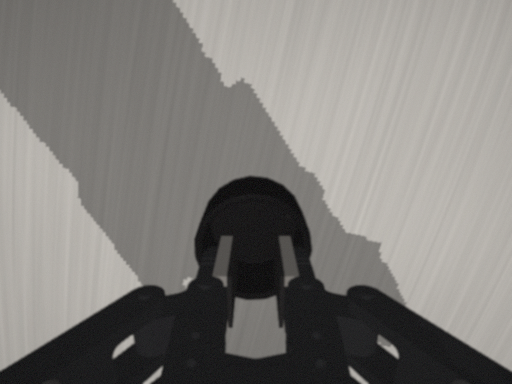

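View pics/s2.png

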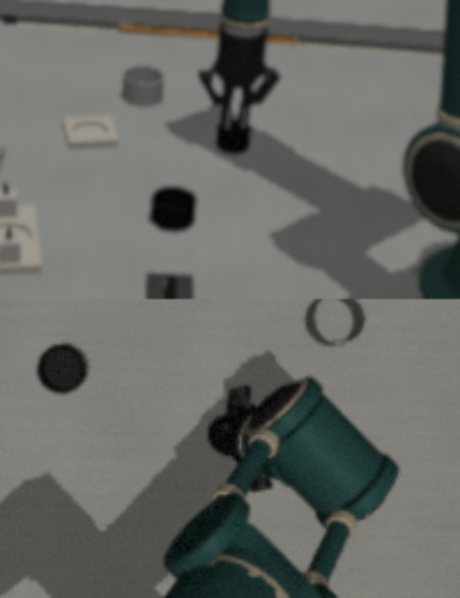

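The side and wrist views show the fingers closed inside the pot's mouth. They shut while the arm was still coming down. The pot hasn't moved. I'll lift straight up, reopen, come down fully, and only then close.

>>> {"fn": "step_arm", "kwargs": {"commands": [{"fingers": 0.6, "dx": 0, "dy": 0, "dz": -0.012, "roll": 0}, {"fingers": 0.6, "dx": 0, "dy": 0, "dz": -0.03, "roll": 0}, {"fingers": 0.6, "dx": 0, "dy": 0, "dz": -0.05, "roll": 0}, {"fingers": 0.6, "dx": 0, "dy": 0, "dz": -0.05, "roll": 0}, {"fingers": -1, "dx": 0, "dy": 0, "dz": -0.05, "roll": 0}, {"fingers": -1, "dx": 0, "dy": 0, "dz": -0.05, "roll": 0}, {"fingers": -1, "dx": 0, "dy": 0, "dz": -0.05, "roll": 0}, {"fingers": -1, "dx": 0, "dy": 0, "dz": -0.05, "roll": 0}]}}

```text
time: 3.3
tool_pos: [0.3701, -0.3379, 0.0615]
tcp_rot: [-1.957, -2.456, -0.0]
wrist_force: [-1.8, 0.1, 0.0]
width: 0.992
grip_force: 0.0
```

```bash
python3 -c "
from h import *
c,p,d=grab('wrist');W=pts(c,d);x,y=ring(W,.370,-.3375,.028,.036)
go((x+.371)/2,(y-.3366)/2,.011,13)"
```

```text
ring n 1869 xy mm [ 369.1475 -338.297 ] rms mm 1.2 z med 34.169590461671895
t 3.35 pos [ 370.1999 -337.9676   61.5994] psi 12.9 -> dx dy dz mm [ 0.5  0.  50.6] roll -0.1 q [-0.7896  0.0766  2.1089  0.      0.9568 -1.0147] F [-0.3002  0.8662  0.2796] w 1.001 g 0.0
```

>>> {"fn": "step_arm", "kwargs": {"commands": [{"fingers": -1, "dx": 0, "dy": 0, "dz": 0.025, "roll": 0}, {"fingers": -1, "dx": 0, "dy": 0, "dz": 0.042, "roll": 0}, {"fingers": -1, "dx": 0, "dy": 0, "dz": 0.05, "roll": 0}, {"fingers": -1, "dx": 0, "dy": 0, "dz": 0.05, "roll": 0}, {"fingers": -1, "dx": 0, "dy": 0, "dz": 0.05, "roll": 0}]}}

```text
time: 3.98
tool_pos: [0.3708, -0.3386, 0.0125]
tcp_rot: [1.957, 2.456, -0.0]
wrist_force: [0.6, -0.1, 0.5]
width: 1.004
grip_force: 0.0
```

>>> {"fn": "step_arm", "kwargs": {"commands": [{"fingers": 0.6, "dx": 0, "dy": 0, "dz": 0, "roll": 0}, {"fingers": 0.6, "dx": 0, "dy": 0, "dz": 0, "roll": 0}, {"fingers": 0.6, "dx": 0, "dy": 0, "dz": 0, "roll": 0}, {"fingers": 0.6, "dx": 0, "dy": 0, "dz": 0, "roll": 0}], "squeeze": 50}}

```text
time: 4.47
tool_pos: [0.3704, -0.3382, 0.0121]
tcp_rot: [1.958, 2.457, -0.0]
wrist_force: [-0.5, -0.1, -0.8]
width: 0.205
grip_force: 0.0
```

```bash
python3 -c "
from h import *
go(.371,-.336,.15,13)"
```

```text
t 4.47 pos [ 370.4007 -338.1898   12.0906] psi 12.9 -> dx dy dz mm [   2.     1.1 -137.9] roll -0.1 q [-0.7896  0.1471  2.1408 -0.      0.8535 -1.0147] F [-0.4985 -0.1486 -0.7656] w 0.205 g 0.0
```

Run:
```python
from h import *
c,p,d=grab('wrist');W=pts(c,d)
cv2.imwrite('pics/w3.png',p)
for u in (215,222,228,257,285,290): print(u,[(v,*(W[v,u]*1000).round(0),) for v in (228,240,250,265,280,300)])
K=np.load('w1.npz')['W']
for u in(120,140,150,255,365,385): print(u,[(v,*(K[v,u]*1000).round(0),) for v in (256,265,280,300)])
c2,p2,d2=grab('side');S=pts(c2,d2);s=read_state()['tool_pos']
m=np.hypot(S[...,0]-s[0],S[...,1]-s[1])<.06
for z in np.arange(0,.2,.01):
    k=m&(abs(S[...,2]-z)<.005)
    if k.sum(): Q=S[k];print(int(z*1000),k.sum(),(np.nanmin(Q,0)*1000).round(),(np.nanmax(Q,0)*1000).round())
```

```text
215 [(228, np.float64(349.0), np.float64(-345.0), np.float64(3.0)), (240, np.float64(350.0), np.float64(-352.0), np.float64(4.0)), (250, np.float64(352.0), np.float64(-335.0), np.float64(47.0)), (265, np.float64(353.0), np.float64(-331.0), np.float64(66.0)), (280, np.float64(354.0), np.float64(-330.0), np.float64(77.0)), (300, np.float64(355.0), np.float64(-330.0), np.float64(89.0))]
222 [(228, np.float64(352.0), np.float64(-344.0), np.float64(3.0)), (240, np.float64(354.0), np.float64(-331.0), np.float64(44.0)), (250, np.float64(355.0), np.float64(-332.0), np.float64(52.0)), (265, np.float64(356.0), np.float64(-331.0), np.float64(65.0)), (280, np.float64(357.0), np.float64(-333.0), np.float64(72.0)), (300, np.float64(357.0), np.float64(-330.0), np.float64(88.0))]
228 [(228, np.float64(356.0), np.float64(-343.0), np.float64(4.0)), (240, np.float64(356.0), np.float64(-331.0), np.float64(44.0)), (250, np.float64(357.0), np.float64(-331.0), np.float64(54.0)), (265, np.float64(358.0), np.float64(-330.0), np.float64(65.0)), (280, np.float64(359.0), np.float64(-332.0), np.float64(73.0)), (
[... 3037 characters left out ...]

50 21 [ 349. -342.   45.] [ 391. -320.   55.]
60 25 [ 347. -344.   55.] [ 391. -320.   65.]
70 26 [ 347. -351.   65.] [ 392. -326.   75.]
80 21 [ 338. -358.   77.] [ 400. -321.   85.]
90 62 [ 324. -360.   85.] [ 408. -312.   95.]
100 42 [ 322. -359.   95.] [ 412. -313.  105.]
110 52 [ 315. -362.  105.] [ 420. -311.  115.]
120 57 [ 313. -357.  115.] [ 425. -311.  125.]
130 71 [ 314. -353.  125.] [ 426. -309.  135.]
140 82 [ 311. -352.  135.] [ 426. -308.  145.]
150 57 [ 330. -344.  145.] [ 409. -312.  155.]
160 27 [ 331. -343.  155.] [ 407. -314.  165.]
170 38 [ 332. -336.  166.] [ 404. -297.  175.]
180 56 [ 334. -329.  175.] [ 405. -296.  185.]
190 54 [ 334. -329.  185.] [ 405. -293.  195.]
```

Both the wrist and side depth put the real fingertips about 31 mm above the reported TCP when nearly shut, and about 45 mm above it when open. The stated tool length is therefore off by about 32 mm, so the fingers closed just above the rim. I'll correct for this: reported TCP = tip height − 32 mm, less the swing-back.

>>> {"fn": "step_arm", "kwargs": {"commands": [{"fingers": -1, "dx": 0, "dy": 0, "dz": -0.01, "roll": 0}, {"fingers": -1, "dx": 0, "dy": -0.001, "dz": -0.01, "roll": 0}, {"fingers": -1, "dx": 0, "dy": -0.001, "dz": -0.01, "roll": 0}, {"fingers": -1, "dx": 0, "dy": -0.001, "dz": -0.01, "roll": 0}, {"fingers": -1, "dx": 0, "dy": -0.001, "dz": 0.012, "roll": 0}, {"fingers": -1, "dx": 0, "dy": -0.001, "dz": 0.025, "roll": 0}, {"fingers": -1, "dx": 0, "dy": -0.001, "dz": 0.034, "roll": 0}, {"fingers": -1, "dx": 0, "dy": -0.001, "dz": 0.034, "roll": 0}]}}

```text
time: 5.58
tool_pos: [0.3688, -0.3378, -0.0229]
tcp_rot: [-1.957, -2.455, -0.0]
wrist_force: [-0.0, -0.1, 0.1]
width: 1.001
grip_force: 0.0
```

>>> {"fn": "step_arm", "kwargs": {"commands": [{"fingers": 0.6, "dx": 0, "dy": 0, "dz": 0, "roll": 0}, {"fingers": 0.6, "dx": 0, "dy": 0, "dz": 0, "roll": 0}, {"fingers": 0.6, "dx": 0, "dy": 0, "dz": 0, "roll": 0}, {"fingers": 0.6, "dx": 0, "dy": 0, "dz": 0, "roll": 0}], "squeeze": 50}}

```text
time: 6.08
tool_pos: [0.37, -0.3391, -0.021]
tcp_rot: [1.957, 2.456, -0.0]
wrist_force: [-0.5, 0.1, 5.3]
width: 0.646
grip_force: 53.4
```

```bash
python3 -c "
from h import *
go(.371,-.336,.1,13)"
```

```text
t 6.08 pos [ 370.0466 -339.0652  -20.9859] psi 12.9 -> dx dy dz mm [   2.6    1.7 -121. ] roll -0.1 q [-0.7913  0.1996  2.1572 -0.0001  0.7831 -1.0164] F [-0.4526  0.0701  5.2754] w 0.646 g 53.4
```

>>> {"fn": "step_arm", "kwargs": {"commands": [{"fingers": 0.6, "dx": 0, "dy": 0, "dz": -0.02, "roll": 0}, {"fingers": 0.6, "dx": 0, "dy": 0, "dz": -0.06, "roll": 0}, {"fingers": 0.6, "dx": 0, "dy": 0, "dz": -0.11, "roll": 0}, {"fingers": 0.6, "dx": 0, "dy": 0, "dz": -0.12, "roll": 0}, {"fingers": 0.6, "dx": 0, "dy": 0, "dz": -0.12, "roll": 0}]}}

```text
time: 6.7
tool_pos: [0.3696, -0.3386, 0.0983]
tcp_rot: [1.957, 2.456, -0.0]
wrist_force: [-0.0, -0.4, -1.0]
width: 0.65
grip_force: 53.3
```

```bash
python3 -c "
from h import *
go(.679,-.018,.1,13.1)"
```

```text
t 6.70 pos [ 369.6166 -338.566    98.329 ] psi 12.9 -> dx dy dz mm [243.4 373.1  -1.7] roll -0.2 q [-0.7913  0.0296  2.0811  0.0001  1.0296 -1.0164] F [-0.043  -0.4365 -1.0334] w 0.650 g 53.3
```

>>> {"fn": "step_arm", "kwargs": {"commands": [{"fingers": 0.6, "dx": 0.015, "dy": 0.023, "dz": -0.002, "roll": 0}, {"fingers": 0.6, "dx": 0.045, "dy": 0.069, "dz": -0.002, "roll": 0}, {"fingers": 0.6, "dx": 0.078, "dy": 0.12, "dz": -0.002, "roll": 0}, {"fingers": 0.6, "dx": 0.112, "dy": 0.172, "dz": -0.002, "roll": 0}, {"fingers": 0.6, "dx": 0.146, "dy": 0.224, "dz": -0.002, "roll": 0}, {"fingers": 0.6, "dx": 0.18, "dy": 0.276, "dz": -0.002, "roll": 0}, {"fingers": 0.6, "dx": 0.214, "dy": 0.328, "dz": -0.002, "roll": 0}, {"fingers": 0.6, "dx": 0.236, "dy": 0.362, "dz": -0.002, "roll": 0}]}}

```text
time: 7.7
tool_pos: [0.6692, -0.0249, 0.0963]
tcp_rot: [-1.953, -2.456, 0.004]
wrist_force: [-0.2, -0.2, -0.5]
width: 0.647
grip_force: 53.3
```

```bash
python3 -c "
from h import *
c,p,d=grab('wrist');W=pts(c,d);cv2.imwrite('pics/w4.png',p);np.savez('w4.npz',W=W,p=p)
go(.679,-.018,.05,13.1)"
```

```text
t 7.75 pos [672.4714 -21.4922  96.6404] psi 13.1 -> dx dy dz mm [ 1.8  7.1 46.6] roll -0.0 q [-0.0707  0.3425  1.7117  0.0035  1.0882 -0.3002] F [ 5.8805  2.0538 -0.2648] w 0.646 g 53.4
```

View pics/w4.png

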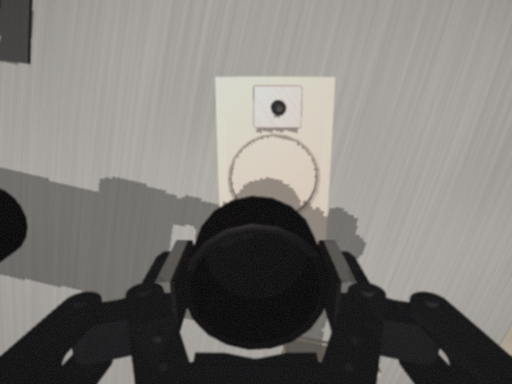

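The pot is held upright at px (258,270). Beyond it are the nest, with its recess at (275,175), and the far post with its pin at (278,108). I'll measure the nest and the held pot in this same view.

```bash
cat > n.py <<'E'
from h import *
W=np.load('w4.npz')['W'];Q=W.reshape(-1,3);Q=Q[~np.isnan(Q[:,0])]
s=read_state()
a=np.radians(13.1);ex=np.array([np.cos(a),np.sin(a)]);ey=np.array([-ex[1],ex[0]]);o=np.array([.679,-.018])
L=np.c_[(Q[:,:2]-o)@ex,(Q[:,:2]-o)@ey,Q[:,2]]*1000
N=L[(L[:,2]>7)&(L[:,2]<20)&(abs(L[:,0])<60)&(L[:,1]>0)&(L[:,1]<95)]
print("nest top n",len(N),"z",np.median(N[:,2]))
for y0,y1 in((5,20),(20,35),(50,65),(65,74)):
    k=N[(N[:,1]>y0)&(N[:,1]<y1)]
    if len(k): print(y0,"x 1/99%",np.percentile(k[:,0],[1,99]))
print("far y",[np.percentile(N[abs(N[:,0]-x)<5,1],99) for x in(-30,-20,20,30)])
P=L[(L[:,2]>43)&(L[:,2]<52)&(abs(L[:,0])<30)&(L[:,1]>30)&(L[:,1]<90)]
print("shoulder",len(P),np.percentile(P,[1,50,99],axis=0))
P=L[(L[:,2]>55)&(L[:,2]<70)&(abs(L[:,0])<25)&(L[:,1]>35)&(L[:,1]<80)]
print("pin",len(P),np.median(P,axis=0) if len(P) else "")
x,y=s["tool_pos"][:2]; z=s["tool_pos"][2]
R=ring(W,x,y,.028,z+.057); print("pot - tcp mm",(R-s["tool_pos"][:2])*1000)
B=Q[np.hypot(Q[:,0]-x,Q[:,1]-y)<.024]; print("pot z pct",np.percentile(B[:,2],[2,10,50,90])*1000-z*1000)
E
python3 n.py
```

```text
nest top n 6930 z 12.341489076923285
5 x 1/99% [-39.7792  43.3765]
20 x 1/99% [-39.4772  43.189 ]
50 x 1/99% [-39.6163  43.3919]
65 x 1/99% [-39.6415  43.2559]
far y [np.float64(75.82831687975496), np.float64(75.83743290022207), np.float64(75.22051778861977), np.float64(75.22739797296725)]
shoulder 1852 [[-12.4639  44.1869  44.7322]
 [  1.5615  57.7609  46.3337]
 [ 16.4007  69.699   47.9339]]
pin 188 [ 1.7781 56.9971 60.8215]
ring n 5963 xy mm [668.8223 -23.9119] rms mm 3.3 z med 151.5001154406906
pot - tcp mm [-3.6492 -2.4197]
pot z pct [-92.9574 -91.8791  48.0146 106.2973]
```

>>> {"fn": "step_arm", "kwargs": {"commands": [{"fingers": 0.6, "dx": 0.007, "dy": 0.011, "dz": 0, "roll": 0}, {"fingers": 0.6, "dx": 0.007, "dy": 0.011, "dz": 0, "roll": 0}, {"fingers": 0.6, "dx": 0.007, "dy": 0.011, "dz": 0, "roll": 0}]}}

```text
time: 8.12
tool_pos: [0.6776, -0.0192, 0.0991]
tcp_rot: [-1.958, -2.455, 0.002]
wrist_force: [-0.3, -0.1, -0.3]
width: 0.645
grip_force: 53.4
```

```bash
python3 -c "
from h import *
go(.6805,-.017,-.012,13.1)"
```

```text
t 8.12 pos [677.5587 -19.2167  99.111 ] psi 12.8 -> dx dy dz mm [  1.5   3.6 111.1] roll -0.3 q [-0.0649  0.3498  1.697  -0.0003  1.0966 -0.2889] F [-0.3354 -0.0511 -0.2933] w 0.645 g 53.4
```

>>> {"fn": "step_arm", "kwargs": {"commands": [{"fingers": 0.6, "dx": 0.001, "dy": 0.003, "dz": 0.03, "roll": 0}, {"fingers": 0.6, "dx": 0.001, "dy": 0.003, "dz": 0.065, "roll": 0}, {"fingers": 0.6, "dx": 0.001, "dy": 0.003, "dz": 0.09, "roll": 0}, {"fingers": 0.6, "dx": 0.001, "dy": 0.003, "dz": 0.1, "roll": 0}, {"fingers": 0.6, "dx": 0.001, "dy": 0.003, "dz": 0.105, "roll": 0}, {"fingers": 0.6, "dx": 0.001, "dy": 0.003, "dz": 0.105, "roll": 0}]}}

```text
time: 8.88
tool_pos: [0.682, -0.017, -0.0042]
tcp_rot: [1.958, 2.456, 0.001]
wrist_force: [-0.8, -0.5, -1.0]
width: 0.645
grip_force: 53.4
```

```bash
python3 -c "
from h import *
go(.6805,-.017,-.015,13.1)"
```

```text
t 8.88 pos [682.0049 -16.9673  -4.1591] psi 12.9 -> dx dy dz mm [ 0.3 -1.5 10.8] roll -0.2 q [-0.0614  0.4641  1.7502 -0.      0.9261 -0.2861] F [-0.7898 -0.4786 -0.956 ] w 0.645 g 53.4
```

>>> {"fn": "step_arm", "kwargs": {"commands": [{"fingers": 0.6, "dx": 0, "dy": -0.001, "dz": 0.003, "roll": 0}, {"fingers": 0.6, "dx": 0, "dy": -0.001, "dz": 0.006, "roll": 0}, {"fingers": 0.6, "dx": 0, "dy": -0.001, "dz": 0.008, "roll": 0}, {"fingers": 0.6, "dx": 0, "dy": -0.001, "dz": 0.009, "roll": 0}, {"fingers": 0.6, "dx": 0, "dy": -0.001, "dz": 0.01, "roll": 0}, {"fingers": 0.6, "dx": 0, "dy": -0.001, "dz": 0.01, "roll": 0}]}}

```text
time: 9.62
tool_pos: [0.6805, -0.0168, -0.0149]
tcp_rot: [1.958, 2.457, 0.0]
wrist_force: [-1.7, 0.5, 0.0]
width: 0.647
grip_force: 53.5
```

>>> {"fn": "step_arm", "kwargs": {"commands": [{"fingers": 0.6, "dx": 0, "dy": 0, "dz": 0.0005, "roll": 0}, {"fingers": 0.6, "dx": 0, "dy": 0, "dz": 0.001, "roll": 0}, {"fingers": 0.6, "dx": 0, "dy": 0, "dz": 0.001, "roll": 0}]}}

```text
time: 10.0
tool_pos: [0.6805, -0.0168, -0.0149]
tcp_rot: [-1.958, -2.457, -0.0]
wrist_force: [-3.5, 0.6, 6.0]
width: 0.647
grip_force: 54.1
```

>>> {"fn": "step_arm", "kwargs": {"commands": [{"fingers": 0.1, "dx": 0, "dy": 0, "dz": 0, "roll": 0}, {"fingers": -0.7, "dx": 0, "dy": 0, "dz": 0, "roll": 0}, {"fingers": -1, "dx": 0, "dy": 0, "dz": 0, "roll": 0}, {"fingers": -1, "dx": 0, "dy": 0, "dz": 0, "roll": 0}, {"fingers": -1, "dx": 0, "dy": 0, "dz": -0.02, "roll": 0}, {"fingers": -1, "dx": 0, "dy": 0, "dz": -0.06, "roll": 0}, {"fingers": -1, "dx": 0, "dy": 0, "dz": -0.11, "roll": 0}, {"fingers": -1, "dx": 0, "dy": 0, "dz": -0.115, "roll": 0}]}}

```text
time: 11.0
tool_pos: [0.6852, -0.0171, 0.1066]
tcp_rot: [1.952, 2.449, 0.011]
wrist_force: [0.4, 0.1, 0.2]
width: 1.002
grip_force: 0.0
```

```bash
python3 -c "
from h import *
c,p,d=grab('wrist');W=pts(c,d);ring(W,.680,-.017,.028,.042)
go(.453,-.109,.1,13.1)"
```

```text
ring n 1375 xy mm [680.2211 -16.5145] rms mm 3.4 z med 40.19500296532178
t 11.05 pos [683.7858 -17.0416 104.7338] psi 12.9 -> dx dy dz mm [ -38.1 -245.5    2.8] roll -0.2 q [-0.0613  0.3487  1.6873  0.      1.097  -0.2864] F [ 0.6874 -0.4328 -0.1327] w 1.001 g 0.0
```

>>> {"fn": "step_arm", "kwargs": {"commands": [{"fingers": -1, "dx": -0.005, "dy": -0.03, "dz": 0.003, "roll": 0}, {"fingers": -1, "dx": -0.014, "dy": -0.09, "dz": 0.003, "roll": 0}, {"fingers": -1, "dx": -0.023, "dy": -0.15, "dz": 0.003, "roll": 0}, {"fingers": -1, "dx": -0.033, "dy": -0.21, "dz": 0.003, "roll": 0}, {"fingers": -1, "dx": -0.038, "dy": -0.246, "dz": 0.02, "roll": 0}, {"fingers": -1, "dx": -0.038, "dy": -0.246, "dz": 0.04, "roll": 0}, {"fingers": -1, "dx": -0.038, "dy": -0.246, "dz": 0.04, "roll": 0}]}}

```text
time: 11.92
tool_pos: [0.4464, -0.1083, 0.0571]
tcp_rot: [-1.956, -2.453, 0.003]
wrist_force: [-0.5, -0.3, 0.2]
width: 0.999
grip_force: 0.0
```

```bash
python3 -c "
from h import *
c,p,d=grab('wrist');W=pts(c,d);x,y=ring(W,.4525,-.11,.033,.039)
go(x,y,-.022,13.1)"
```

```text
ring n 2506 xy mm [ 452.8971 -108.5723] rms mm 1.3 z med 38.11535423885823
t 11.97 pos [ 447.9995 -108.52     58.2105] psi 12.9 -> dx dy dz mm [-1.2  4.9 80.2] roll -0.2 q [-0.2917  0.0058  2.1904  0.0001  0.9479 -0.5166] F [ 1.1553  0.3288 -0.0713] w 1.000 g 0.0
```

>>> {"fn": "step_arm", "kwargs": {"commands": [{"fingers": -1, "dx": -0.001, "dy": 0.004, "dz": 0.02, "roll": 0}, {"fingers": -1, "dx": -0.001, "dy": 0.004, "dz": 0.04, "roll": 0}, {"fingers": -1, "dx": -0.001, "dy": 0.004, "dz": 0.04, "roll": 0}, {"fingers": -1, "dx": -0.001, "dy": 0.004, "dz": 0.04, "roll": 0}]}}

```text
time: 12.48
tool_pos: [0.4544, -0.1089, 0.0199]
tcp_rot: [1.957, 2.456, 0.001]
wrist_force: [-0.9, 0.4, -0.2]
width: 0.997
grip_force: 0.0
```

```bash
python3 -c "
from h import *
go(.4529,-.1087,-.022,13.1)"
```

```text
t 12.47 pos [ 454.364  -108.931    19.9025] psi 12.9 -> dx dy dz mm [ 0.6 -1.4 41.9] roll -0.2 q [-0.2886  0.0726  2.2068  0.      0.861  -0.5142] F [-0.8815  0.4016 -0.2094] w 0.997 g 0.0
```

>>> {"fn": "step_arm", "kwargs": {"commands": [{"fingers": -1, "dx": 0, "dy": -0.001, "dz": 0.015, "roll": 0}, {"fingers": -1, "dx": 0, "dy": -0.001, "dz": 0.032, "roll": 0}, {"fingers": -1, "dx": 0, "dy": -0.001, "dz": 0.042, "roll": 0}, {"fingers": -1, "dx": 0, "dy": -0.001, "dz": 0.042, "roll": 0}, {"fingers": 0.5, "dx": 0, "dy": -0.001, "dz": 0.042, "roll": 0}, {"fingers": 0.5, "dx": 0, "dy": -0.001, "dz": 0.042, "roll": 0}, {"fingers": 0.5, "dx": 0, "dy": -0.001, "dz": 0.042, "roll": 0}, {"fingers": 0.5, "dx": 0, "dy": -0.001, "dz": 0.042, "roll": 0}]}}

```text
time: 13.48
tool_pos: [0.4533, -0.1094, -0.0221]
tcp_rot: [1.957, 2.456, 0.001]
wrist_force: [0.3, 0.3, 6.3]
width: 0.754
grip_force: 55.9
```

>>> {"fn": "step_arm", "kwargs": {"commands": [{"fingers": 0.5, "dx": 0, "dy": 0, "dz": -0.02, "roll": 0}, {"fingers": 0.5, "dx": 0, "dy": 0, "dz": -0.06, "roll": 0}, {"fingers": 0.5, "dx": 0, "dy": 0, "dz": -0.11, "roll": 0}, {"fingers": 0.5, "dx": 0, "dy": 0, "dz": -0.122, "roll": 0}, {"fingers": 0.5, "dx": 0, "dy": 0, "dz": -0.122, "roll": 0}]}}

```text
time: 14.1
tool_pos: [0.4525, -0.1092, 0.0991]
tcp_rot: [1.957, 2.456, 0.001]
wrist_force: [-0.4, 0.5, -3.0]
width: 0.753
grip_force: 56.3
```

```bash
python3 -c "
from h import *
go(.548,.324,.1,13.1)"
```

```text
t 14.10 pos [ 452.4912 -109.168    99.1461] psi 12.9 -> dx dy dz mm [400.9 189.8  -0.9] roll -0.2 q [-0.2903 -0.0414  2.15    0.      1.0318 -0.5153] F [-0.3699  0.4717 -3.0096] w 0.753 g 56.3
```

>>> {"fn": "step_arm", "kwargs": {"commands": [{"fingers": 0.5, "dx": 0.025, "dy": 0.012, "dz": 0, "roll": 0}, {"fingers": 0.5, "dx": 0.075, "dy": 0.036, "dz": 0, "roll": 0}, {"fingers": 0.5, "dx": 0.13, "dy": 0.062, "dz": 0, "roll": 0}, {"fingers": 0.5, "dx": 0.185, "dy": 0.088, "dz": 0, "roll": 0}, {"fingers": 0.5, "dx": 0.24, "dy": 0.114, "dz": 0, "roll": 0}, {"fingers": 0.5, "dx": 0.295, "dy": 0.14, "dz": 0, "roll": 0}, {"fingers": 0.5, "dx": 0.35, "dy": 0.166, "dz": 0, "roll": 0}, {"fingers": 0.5, "dx": 0.385, "dy": 0.182, "dz": 0, "roll": 0}]}}

```text
time: 15.1
tool_pos: [0.542, 0.3087, 0.0953]
tcp_rot: [-1.954, -2.457, 0.007]
wrist_force: [-0.4, -0.1, -2.1]
width: 0.75
grip_force: 56.1
```

>>> {"fn": "step_arm", "kwargs": {"commands": [{"fingers": 0.5, "dx": 0.016, "dy": 0.008, "dz": 0, "roll": 0}, {"fingers": 0.5, "dx": 0.016, "dy": 0.008, "dz": 0, "roll": 0}, {"fingers": 0.5, "dx": 0.016, "dy": 0.008, "dz": 0, "roll": 0}, {"fingers": 0.5, "dx": 0.016, "dy": 0.008, "dz": 0, "roll": 0}]}}

```text
time: 15.6
tool_pos: [0.5478, 0.3225, 0.0987]
tcp_rot: [-1.96, -2.455, 0.002]
wrist_force: [0.5, -1.0, -2.4]
width: 0.751
grip_force: 56.1
```

```bash
python3 -c "
from h import *
c,p,d=grab('wrist');cv2.imwrite('pics/w5.png',p);np.savez('w5.npz',W=pts(c,d),p=p)
go(.5475,.324,-.008,13.1)"
```

```text
t 15.65 pos [547.9622 322.7441  98.9892] psi 12.8 -> dx dy dz mm [  1.4  -0.1 107. ] roll -0.3 q [ 0.4932  0.2755  1.7949 -0.0002  1.0715  0.2698] F [ 0.1289 -0.5389 -1.4959] w 0.751 g 56.1
```

View pics/w5.png

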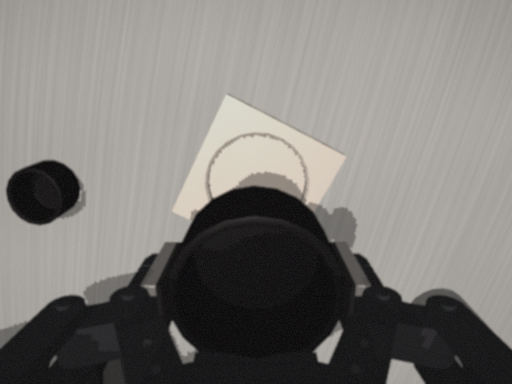

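The recess is at px x≈257 and the held pot is at 258, so they're lined up. The small pot is at the left, (43,190). I'll lower the pot now.

>>> {"fn": "step_arm", "kwargs": {"commands": [{"fingers": 0.5, "dx": 0.001, "dy": 0, "dz": 0.03, "roll": 0}, {"fingers": 0.5, "dx": 0.001, "dy": 0, "dz": 0.065, "roll": 0}, {"fingers": 0.5, "dx": 0.001, "dy": 0, "dz": 0.09, "roll": 0}, {"fingers": 0.5, "dx": 0.001, "dy": 0, "dz": 0.1, "roll": 0}, {"fingers": 0.5, "dx": 0.001, "dy": 0, "dz": 0.104, "roll": 0}, {"fingers": 0.5, "dx": 0.001, "dy": 0, "dz": 0.106, "roll": 0}, {"fingers": 0.5, "dx": 0.001, "dy": 0, "dz": 0.108, "roll": 0}, {"fingers": 0.5, "dx": 0.001, "dy": 0, "dz": 0.109, "roll": 0}]}}

```text
time: 16.65
tool_pos: [0.5483, 0.3255, -0.0093]
tcp_rot: [1.958, 2.457, 0.002]
wrist_force: [-0.1, -0.0, -1.9]
width: 0.751
grip_force: 56.2
```

>>> {"fn": "step_arm", "kwargs": {"commands": [{"fingers": 0.5, "dx": 0, "dy": 0, "dz": 0.001, "roll": 0}, {"fingers": 0.5, "dx": 0, "dy": 0, "dz": 0.002, "roll": 0}, {"fingers": 0.5, "dx": 0, "dy": 0, "dz": 0.003, "roll": 0}, {"fingers": 0.5, "dx": 0, "dy": 0, "dz": 0.004, "roll": 0}, {"fingers": 0.5, "dx": 0, "dy": 0, "dz": 0.004, "roll": 0}]}}

```text
time: 17.27
tool_pos: [0.5477, 0.3251, -0.0142]
tcp_rot: [-1.958, -2.457, 0.0]
wrist_force: [-0.1, 0.7, -1.0]
width: 0.754
grip_force: 56.2
```

>>> {"fn": "step_arm", "kwargs": {"commands": [{"fingers": 0.5, "dx": 0, "dy": 0, "dz": 0.0007, "roll": 0}, {"fingers": 0.5, "dx": 0, "dy": 0, "dz": 0.0014, "roll": 0}, {"fingers": 0.5, "dx": 0, "dy": 0, "dz": 0.002, "roll": 0}, {"fingers": 0.5, "dx": 0, "dy": 0, "dz": 0.002, "roll": 0}]}}

```text
time: 17.77
tool_pos: [0.5478, 0.3252, -0.016]
tcp_rot: [-1.958, -2.457, 0.0]
wrist_force: [-0.3, -0.5, -1.1]
width: 0.75
grip_force: 56.2
```

>>> {"fn": "step_arm", "kwargs": {"commands": [{"fingers": 0.5, "dx": 0, "dy": 0, "dz": 0.0007, "roll": 0}, {"fingers": 0.5, "dx": 0, "dy": 0, "dz": 0.0014, "roll": 0}, {"fingers": 0.5, "dx": 0, "dy": 0, "dz": 0.0015, "roll": 0}]}}

```text
time: 18.15
tool_pos: [0.5478, 0.3252, -0.0161]
tcp_rot: [-1.958, -2.457, 0.0]
wrist_force: [-3.7, -2.5, 8.2]
width: 0.751
grip_force: 57.2
```

Contact at TCP z −16.1 mm, as expected. I'll release and retreat.

>>> {"fn": "step_arm", "kwargs": {"commands": [{"fingers": 0, "dx": 0, "dy": 0, "dz": -0.0005, "roll": 0}, {"fingers": -0.7, "dx": 0, "dy": 0, "dz": -0.0005, "roll": 0}, {"fingers": -1, "dx": 0, "dy": 0, "dz": -0.0005, "roll": 0}, {"fingers": -1, "dx": 0, "dy": 0, "dz": -0.0005, "roll": 0}, {"fingers": -1, "dx": 0, "dy": 0, "dz": -0.02, "roll": 0}, {"fingers": -1, "dx": 0, "dy": 0, "dz": -0.06, "roll": 0}, {"fingers": -1, "dx": 0, "dy": 0, "dz": -0.08, "roll": 0}, {"fingers": -1, "dx": 0, "dy": 0, "dz": -0.08, "roll": 0}]}}

```text
time: 19.15
tool_pos: [0.5499, 0.3263, 0.0657]
tcp_rot: [1.956, 2.455, 0.008]
wrist_force: [0.3, 0.5, -0.2]
width: 0.999
grip_force: 0.0
```

```bash
python3 -c "
from h import *
c,p,d=grab('wrist');W=pts(c,d);ring(W,.547,.324,.033,.045)
go(.3865,.2815,.06,13.1)"
```

```text
ring n 2495 xy mm [547.332  325.8646] rms mm 1.3 z med 44.14134048815136
t 19.20 pos [548.5014 325.5582  63.643 ] psi 12.9 -> dx dy dz mm [  -6.8 -167.8    3.3] roll -0.2 q [0.4966 0.3131 1.8183 0.     1.0078 0.2715] F [-0.3332  0.4478 -0.4286] w 1.004 g 0.0
```

>>> {"fn": "step_arm", "kwargs": {"commands": [{"fingers": -1, "dx": -0.001, "dy": -0.03, "dz": 0.002, "roll": 0}, {"fingers": -1, "dx": -0.003, "dy": -0.085, "dz": 0.002, "roll": 0}, {"fingers": -1, "dx": -0.005, "dy": -0.135, "dz": 0.002, "roll": 0}, {"fingers": -1, "dx": -0.007, "dy": -0.165, "dz": 0.002, "roll": 0}, {"fingers": -1, "dx": -0.007, "dy": -0.168, "dz": 0.02, "roll": 0}, {"fingers": -1, "dx": -0.007, "dy": -0.168, "dz": 0.035, "roll": 0}, {"fingers": -1, "dx": -0.007, "dy": -0.168, "dz": 0.04, "roll": 0}, {"fingers": -1, "dx": -0.007, "dy": -0.168, "dz": 0.04, "roll": 0}]}}

```text
time: 20.2
tool_pos: [0.3855, 0.2806, 0.0216]
tcp_rot: [-1.958, -2.456, 0.003]
wrist_force: [0.0, 0.3, -0.6]
width: 1.002
grip_force: 0.0
```

```bash
python3 -c "
from h import *
c,p,d=grab('wrist');W=pts(c,d);x,y=ring(W,.3865,.2815,.023,.031)
go(x,y,-.021,13.1)"
```

```text
ring n 2301 xy mm [385.7782 282.9478] rms mm 1.2 z med 30.13167870719205
t 20.25 pos [385.953  280.9025  22.2308] psi 12.9 -> dx dy dz mm [ 2.   0.3 43.2] roll -0.2 q [0.5769 0.0887 2.1837 0.     0.8697 0.3522] F [ 0.5439  0.4469 -0.3791] w 1.001 g 0.0
```

>>> {"fn": "step_arm", "kwargs": {"commands": [{"fingers": -1, "dx": 0.002, "dy": 0, "dz": 0.015, "roll": 0}, {"fingers": -1, "dx": 0.002, "dy": 0, "dz": 0.033, "roll": 0}, {"fingers": -1, "dx": 0.002, "dy": 0, "dz": 0.043, "roll": 0}, {"fingers": -1, "dx": 0.002, "dy": 0, "dz": 0.043, "roll": 0}, {"fingers": 0.6, "dx": 0.002, "dy": 0, "dz": 0.043, "roll": 0}, {"fingers": 0.6, "dx": 0.002, "dy": 0, "dz": 0.043, "roll": 0}, {"fingers": 0.6, "dx": 0.002, "dy": 0, "dz": 0.043, "roll": 0}, {"fingers": 0.6, "dx": 0.002, "dy": 0, "dz": 0.043, "roll": 0}]}}

```text
time: 21.25
tool_pos: [0.386, 0.2834, -0.0196]
tcp_rot: [1.958, 2.456, 0.003]
wrist_force: [-0.3, 0.3, 5.4]
width: 0.512
grip_force: 51.6
```

>>> {"fn": "step_arm", "kwargs": {"commands": [{"fingers": 0.6, "dx": 0, "dy": 0, "dz": -0.02, "roll": 0}, {"fingers": 0.6, "dx": 0, "dy": 0, "dz": -0.06, "roll": 0}, {"fingers": 0.6, "dx": 0, "dy": 0, "dz": -0.11, "roll": 0}, {"fingers": 0.6, "dx": 0, "dy": 0, "dz": -0.122, "roll": 0}, {"fingers": 0.6, "dx": 0, "dy": 0, "dz": -0.122, "roll": 0}]}}

```text
time: 21.88
tool_pos: [0.3855, 0.283, 0.1019]
tcp_rot: [1.958, 2.456, 0.002]
wrist_force: [-1.3, -0.2, -1.9]
width: 0.515
grip_force: 51.3
```

```bash
python3 -c "
from h import *
go(.6035,-.3335,.1,13.1)"
```

```text
t 21.88 pos [385.4627 283.0203 101.9357] psi 12.9 -> dx dy dz mm [-649.6   75.     1.7] roll -0.2 q [ 0.5812 -0.0196  2.1232  0.      1.0365  0.3562] F [-1.2832 -0.1695 -1.8567] w 0.515 g 51.3
```

>>> {"fn": "step_arm", "kwargs": {"commands": [{"fingers": 0.6, "dx": -0.03, "dy": 0.003, "dz": 0, "roll": 0}, {"fingers": 0.6, "dx": -0.085, "dy": 0.01, "dz": 0, "roll": 0}, {"fingers": 0.6, "dx": -0.145, "dy": 0.017, "dz": 0, "roll": 0}, {"fingers": 0.6, "dx": -0.205, "dy": 0.024, "dz": 0, "roll": 0}, {"fingers": 0.6, "dx": -0.265, "dy": 0.03, "dz": 0, "roll": 0}, {"fingers": 0.6, "dx": -0.325, "dy": 0.037, "dz": 0, "roll": 0}, {"fingers": 0.6, "dx": -0.385, "dy": 0.044, "dz": 0, "roll": 0}, {"fingers": 0.6, "dx": -0.445, "dy": 0.051, "dz": 0, "roll": 0}]}}

```text
time: 22.88
tool_pos: [0.5325, -0.1409, 0.0984]
tcp_rot: [-1.956, -2.453, 0.002]
wrist_force: [1.1, 0.4, -0.5]
width: 0.511
grip_force: 51.3
```

>>> {"fn": "step_arm", "kwargs": {"commands": [{"fingers": 0.6, "dx": -0.055, "dy": 0.006, "dz": 0, "roll": 0}, {"fingers": 0.6, "dx": -0.11, "dy": 0.013, "dz": 0, "roll": 0}, {"fingers": 0.6, "dx": -0.16, "dy": 0.019, "dz": 0, "roll": 0}, {"fingers": 0.6, "dx": -0.195, "dy": 0.023, "dz": 0, "roll": 0}, {"fingers": 0.6, "dx": -0.204, "dy": 0.024, "dz": 0, "roll": 0}, {"fingers": 0.6, "dx": -0.204, "dy": 0.024, "dz": 0, "roll": 0}, {"fingers": 0.6, "dx": -0.204, "dy": 0.024, "dz": 0, "roll": 0}]}}

```text
time: 23.75
tool_pos: [0.6022, -0.3313, 0.1003]
tcp_rot: [-1.955, -2.456, 0.0]
wrist_force: [-0.6, -0.6, -1.7]
width: 0.516
grip_force: 51.3
```

```bash
python3 -c "
from h import *
c,p,d=grab('wrist');W=pts(c,d);cv2.imwrite('pics/w6.png',p);np.savez('w6.npz',W=W,p=p)
go(.6035,-.3335,-.01,13.1)
Q=W.reshape(-1,3);Q=Q[~np.isnan(Q[:,0])]
a=np.radians(14.5);ex=np.array([np.cos(a),np.sin(a)]);ey=np.array([-ex[1],ex[0]]);o=np.array([.6035,-.3335])
L=np.c_[(Q[:,:2]-o)@ex,(Q[:,:2]-o)@ey,Q[:,2]]*1000
N=L[(L[:,2]>7)&(L[:,2]<20)&(abs(L[:,0])<60)&(L[:,1]>0)&(L[:,1]<60)]
print(len(N),np.percentile(N[N[:,1]>28],[1,99],axis=0),[np.percentile(N[abs(N[:,0]-x)<5,1],99) for x in(-25,0,25)])
"
```

```text
t 23.80 pos [ 602.4393 -331.3645  100.741 ] psi 13.0 -> dx dy dz mm [ -2.5   0.7 110.7] roll -0.1 q [-0.5393  0.3653  1.6727  0.0003  1.1054 -0.7656] F [ 0.1096 -0.2683 -1.1824] w 0.517 g 51.3
3477 [[-40.3795  28.1095   7.6786]
 [ 38.1591  38.5757  13.9174]] [np.float64(38.09794051070076), np.float64(38.29683008458988), np.float64(38.494352819116834)]
```

View pics/w6.png

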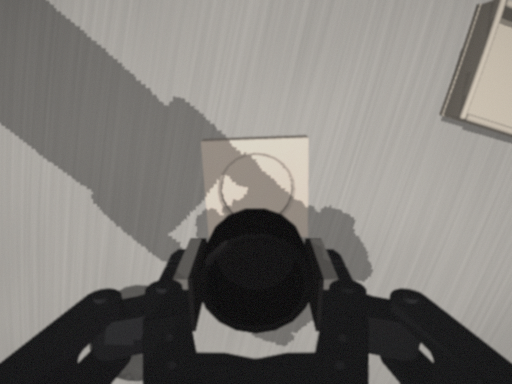

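The recess at px (257,187) lines up with the held pot at (257,270), and the dish is clear at the upper right. I'll lower the pot.

>>> {"fn": "step_arm", "kwargs": {"commands": [{"fingers": 0.6, "dx": -0.003, "dy": 0, "dz": 0.03, "roll": 0}, {"fingers": 0.6, "dx": -0.003, "dy": 0, "dz": 0.065, "roll": 0}, {"fingers": 0.6, "dx": -0.003, "dy": 0, "dz": 0.09, "roll": 0}, {"fingers": 0.6, "dx": -0.003, "dy": 0, "dz": 0.1, "roll": 0}, {"fingers": 0.6, "dx": -0.003, "dy": 0, "dz": 0.106, "roll": 0}, {"fingers": 0.6, "dx": -0.003, "dy": 0, "dz": 0.109, "roll": 0}, {"fingers": 0.6, "dx": -0.003, "dy": 0, "dz": 0.109, "roll": 0}]}}

```text
time: 24.68
tool_pos: [0.6044, -0.3363, -0.0066]
tcp_rot: [1.957, 2.456, 0.0]
wrist_force: [0.9, -0.3, -1.5]
width: 0.512
grip_force: 51.2
```

>>> {"fn": "step_arm", "kwargs": {"commands": [{"fingers": 0.6, "dx": 0, "dy": 0, "dz": 0.001, "roll": 0}, {"fingers": 0.6, "dx": 0, "dy": 0, "dz": 0.002, "roll": 0}, {"fingers": 0.6, "dx": 0, "dy": 0, "dz": 0.003, "roll": 0}, {"fingers": 0.6, "dx": 0, "dy": 0, "dz": 0.003, "roll": 0}]}}

```text
time: 25.18
tool_pos: [0.6037, -0.336, -0.0107]
tcp_rot: [-1.958, -2.457, 0.0]
wrist_force: [-0.1, -0.3, -0.8]
width: 0.514
grip_force: 51.2
```

>>> {"fn": "step_arm", "kwargs": {"commands": [{"fingers": 0.6, "dx": 0, "dy": 0, "dz": 0.001, "roll": 0}, {"fingers": 0.6, "dx": 0, "dy": 0, "dz": 0.002, "roll": 0}, {"fingers": 0.6, "dx": 0, "dy": 0, "dz": 0.0025, "roll": 0}, {"fingers": 0.6, "dx": 0, "dy": 0, "dz": 0.0025, "roll": 0}]}}

```text
time: 25.68
tool_pos: [0.6038, -0.336, -0.0131]
tcp_rot: [-1.958, -2.457, -0.0]
wrist_force: [-0.6, -0.5, -1.5]
width: 0.517
grip_force: 51.3
```

>>> {"fn": "step_arm", "kwargs": {"commands": [{"fingers": 0.6, "dx": 0, "dy": 0, "dz": 0.0007, "roll": 0}, {"fingers": 0.6, "dx": 0, "dy": 0, "dz": 0.0014, "roll": 0}, {"fingers": 0.6, "dx": 0, "dy": 0, "dz": 0.0014, "roll": 0}]}}

```text
time: 26.05
tool_pos: [0.6039, -0.3361, -0.0133]
tcp_rot: [1.958, 2.457, 0.0]
wrist_force: [-2.1, 0.9, 5.7]
width: 0.514
grip_force: 55.1
```

>>> {"fn": "step_arm", "kwargs": {"commands": [{"fingers": 0.2, "dx": 0, "dy": 0, "dz": -0.0005, "roll": 0}, {"fingers": -0.6, "dx": 0, "dy": 0, "dz": -0.0005, "roll": 0}, {"fingers": -1, "dx": 0, "dy": 0, "dz": -0.0005, "roll": 0}, {"fingers": -1, "dx": 0, "dy": 0, "dz": -0.0005, "roll": 0}, {"fingers": -1, "dx": 0, "dy": 0, "dz": -0.02, "roll": 0}, {"fingers": -1, "dx": 0, "dy": 0, "dz": -0.06, "roll": 0}, {"fingers": -1, "dx": 0, "dy": 0, "dz": -0.11, "roll": 0}, {"fingers": -1, "dx": 0, "dy": 0, "dz": -0.11, "roll": 0}]}}

```text
time: 27.05
tool_pos: [0.6083, -0.3387, 0.1039]
tcp_rot: [1.95, 2.447, 0.003]
wrist_force: [-0.3, 0.0, 1.2]
width: 1.003
grip_force: 0.0
```

```bash
python3 -c "
from h import *
c,p,d=grab('wrist');W=pts(c,d);ring(W,.603,-.335,.023,.037)
go(.4435,.078,.11,5)"
```

```text
ring n 1102 xy mm [ 603.6464 -336.5535] rms mm 1.2 z med 36.14032269410368
t 27.10 pos [ 606.4278 -337.5921  100.6692] psi 12.9 -> dx dy dz mm [441.4 -66.  -12.2] roll 7.9 q [-0.5439  0.3703  1.666   0.      1.0972 -0.769 ] F [0.2493 0.1621 0.5602] w 0.995 g 0.0
```

>>> {"fn": "step_arm", "kwargs": {"commands": [{"fingers": -1, "dx": 0.03, "dy": -0.005, "dz": -0.01, "roll": 8}, {"fingers": -1, "dx": 0.09, "dy": -0.013, "dz": -0.01, "roll": 8}, {"fingers": -1, "dx": 0.15, "dy": -0.022, "dz": -0.01, "roll": 8}, {"fingers": -1, "dx": 0.21, "dy": -0.031, "dz": -0.01, "roll": 8}, {"fingers": -1, "dx": 0.27, "dy": -0.04, "dz": -0.01, "roll": 8}, {"fingers": -1, "dx": 0.33, "dy": -0.049, "dz": -0.01, "roll": 8}, {"fingers": -1, "dx": 0.39, "dy": -0.058, "dz": -0.01, "roll": 8}, {"fingers": -1, "dx": 0.44, "dy": -0.066, "dz": -0.01, "roll": 8}]}}

```text
time: 28.1
tool_pos: [0.4391, 0.0798, 0.1048]
tcp_rot: [-2.123, -2.314, 0.002]
wrist_force: [0.7, 0.0, -0.4]
width: 1.005
grip_force: 0.0
```

>>> {"fn": "step_arm", "kwargs": {"commands": [{"fingers": -1, "dx": 0, "dy": 0, "dz": 0, "roll": 0}, {"fingers": -1, "dx": 0, "dy": 0, "dz": 0, "roll": 0}, {"fingers": -1, "dx": 0, "dy": 0, "dz": 0, "roll": 0}]}}

```text
time: 28.48
tool_pos: [0.4416, 0.0771, 0.1054]
tcp_rot: [-2.126, -2.313, 0.001]
wrist_force: [-0.3, 0.4, 0.6]
width: 1.001
grip_force: 0.0
```

```bash
cat > cov.py <<'E'
from h import *
go(.4435,.098,.11,5)
c,p,d=grab('wrist');W=pts(c,d);cv2.imwrite('pics/w7.png',p);np.savez('w7.npz',W=W,p=p)
Q=W.reshape(-1,3);Q=Q[~np.isnan(Q[:,0])]
H=Q[(Q[:,2]>.026)&(Q[:,2]<.042)&(np.hypot(Q[:,0]-.4435,Q[:,1]-.098)<.05)]
print("handle",len(H),"z",np.median(H[:,2])*1000,cv2.minAreaRect((H[:,:2]*1000).astype(np.float32)))
# plate by colour: dark against counter, on z~4
m=(p.max(2)<np.percentile(p[:60],50)*.75)&(abs(W[...,2]-.002)<.008)&(np.hypot(W[...,0]-.4435,W[...,1]-.098)<.1)
n,l,s,_=cv2.connectedComponentsWithStats(m.astype(np.uint8));m=l==1+np.argmax(s[1:,4])
print("plate",m.sum(),cv2.minAreaRect((W[m][:,:2]*1000).astype(np.float32)))
E
python3 cov.py
```

```text
t 28.48 pos [441.5823  77.1311 105.3975] psi 4.8 -> dx dy dz mm [20.6  3.7 -4.6] roll -0.2 q [ 0.1176 -0.0827  2.1758 -0.0003  1.0489  0.0338] F [-0.2645  0.3853  0.5791] w 1.001 g 0.0
handle 1374 z 32.20238433613086 ((443.6105041503906, 98.70713806152344), (12.006146430969238, 59.558937072753906), 3.805657148361206)
plate 17592 ((464.9268493652344, 84.13792419433594), (173.8242950439453, 146.8379669189453), 78.18291473388672)
```

View pics/w7.png

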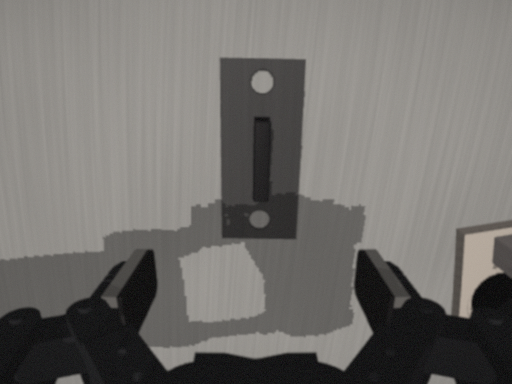

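The cover is seen square on, with the handle at px (262,160) and the holes at (262,82) and (259,218). The handle measures 12.0 × 59.6 mm, top at about 34 mm, heading 3.8°. The plate colour mask leaked, so I'm ignoring it.

>>> {"fn": "step_arm", "kwargs": {"commands": [{"fingers": -1, "dx": 0.015, "dy": 0.003, "dz": 0.03, "roll": 1}, {"fingers": -1, "dx": 0.021, "dy": 0.004, "dz": 0.065, "roll": 1}, {"fingers": -1, "dx": 0.021, "dy": 0.004, "dz": 0.085, "roll": 1}, {"fingers": -1, "dx": 0.021, "dy": 0.004, "dz": 0.085, "roll": 1}, {"fingers": -1, "dx": 0.021, "dy": 0.004, "dz": 0.085, "roll": 1}]}}

```text
time: 29.15
tool_pos: [0.4444, 0.0989, 0.0213]
tcp_rot: [2.146, 2.294, 0.001]
wrist_force: [-0.6, -1.0, 0.4]
width: 1.001
grip_force: 0.0
```

```bash
python3 -c "
from h import *
go(.4436,.0985,-.016,3.8)"
```

```text
t 29.15 pos [444.4037  98.9078  21.2626] psi 3.8 -> dx dy dz mm [-0.4 -0.9 37.3] roll 0.0 q [ 0.1643  0.0484  2.2296 -0.      0.8627  0.0976] F [-0.582  -0.9551  0.3862] w 1.001 g 0.0
```

>>> {"fn": "step_arm", "kwargs": {"commands": [{"fingers": -1, "dx": 0, "dy": 0, "dz": 0.015, "roll": 0}, {"fingers": -1, "dx": 0, "dy": 0, "dz": 0.03, "roll": 0}, {"fingers": -1, "dx": 0, "dy": 0, "dz": 0.037, "roll": 0}, {"fingers": -1, "dx": 0, "dy": 0, "dz": 0.037, "roll": 0}, {"fingers": 0.9, "dx": 0, "dy": 0, "dz": 0.037, "roll": 0}, {"fingers": 0.9, "dx": 0, "dy": 0, "dz": 0.037, "roll": 0}, {"fingers": 0.9, "dx": 0, "dy": 0, "dz": 0.037, "roll": 0}, {"fingers": 0.9, "dx": 0, "dy": 0, "dz": 0.037, "roll": 0}], "squeeze": 80}}

```text
time: 30.15
tool_pos: [0.4436, 0.0995, -0.0162]
tcp_rot: [2.144, 2.295, 0.001]
wrist_force: [0.4, -0.5, -0.1]
width: 0.148
grip_force: 0.3
```

>>> {"fn": "step_arm", "kwargs": {"commands": [{"fingers": 0.9, "dx": 0, "dy": 0, "dz": 0, "roll": 0}, {"fingers": 0.9, "dx": 0, "dy": 0, "dz": 0, "roll": 0}], "squeeze": 80}}

```text
time: 30.4
tool_pos: [0.4439, 0.0995, -0.016]
tcp_rot: [2.144, 2.295, 0.001]
wrist_force: [-0.7, -1.0, 4.5]
width: 0.121
grip_force: 78.6
```

>>> {"fn": "step_arm", "kwargs": {"commands": [{"fingers": 0.9, "dx": 0, "dy": 0, "dz": -0.015, "roll": 0}, {"fingers": 0.9, "dx": 0, "dy": 0, "dz": -0.05, "roll": 0}, {"fingers": 0.9, "dx": 0, "dy": 0, "dz": -0.09, "roll": 0}, {"fingers": 0.9, "dx": 0, "dy": 0, "dz": -0.12, "roll": 0}, {"fingers": 0.9, "dx": 0, "dy": 0, "dz": -0.126, "roll": 0}, {"fingers": 0.9, "dx": 0, "dy": 0, "dz": -0.126, "roll": 0}]}}

```text
time: 31.15
tool_pos: [0.4429, 0.0993, 0.1092]
tcp_rot: [-2.144, -2.295, 0.001]
wrist_force: [-0.4, 0.6, -2.7]
width: 0.124
grip_force: 78.5
```

```bash
python3 -c "
from h import *
go(.6805,-.0167,.11,13.1)"
```

```text
t 31.15 pos [442.9279  99.3223 109.1894] psi 3.9 -> dx dy dz mm [-131.9  229.1   -0.9] roll -9.2 q [ 0.1657 -0.0755  2.1615  0.      1.0561  0.0977] F [-0.394   0.5869 -2.6726] w 0.124 g 78.5
```

>>> {"fn": "step_arm", "kwargs": {"commands": [{"fingers": 0.9, "dx": -0.01, "dy": 0.017, "dz": 0, "roll": -2}, {"fingers": 0.9, "dx": -0.033, "dy": 0.057, "dz": 0, "roll": -4}, {"fingers": 0.9, "dx": -0.06, "dy": 0.104, "dz": 0, "roll": -6}, {"fingers": 0.9, "dx": -0.087, "dy": 0.151, "dz": 0, "roll": -8}, {"fingers": 0.9, "dx": -0.112, "dy": 0.195, "dz": 0, "roll": -9.2}, {"fingers": 0.9, "dx": -0.127, "dy": 0.221, "dz": 0, "roll": -9.2}, {"fingers": 0.9, "dx": -0.132, "dy": 0.229, "dz": 0, "roll": -9.2}, {"fingers": 0.9, "dx": -0.132, "dy": 0.229, "dz": 0, "roll": -9.2}]}}

```text
time: 32.15
tool_pos: [0.6793, -0.0167, 0.1072]
tcp_rot: [-1.952, -2.457, 0.003]
wrist_force: [-0.8, 0.0, -2.7]
width: 0.124
grip_force: 78.6
```

>>> {"fn": "step_arm", "kwargs": {"commands": [{"fingers": 0.9, "dx": 0, "dy": 0, "dz": 0, "roll": 0}, {"fingers": 0.9, "dx": 0, "dy": 0, "dz": 0, "roll": 0}, {"fingers": 0.9, "dx": 0, "dy": 0, "dz": 0, "roll": 0}]}}

```text
time: 32.52
tool_pos: [0.6804, -0.0162, 0.11]
tcp_rot: [1.953, 2.461, 0.0]
wrist_force: [-1.0, -0.7, -2.6]
width: 0.124
grip_force: 78.6
```

```bash
python3 -c "
from h import *
go(.6805,-.0167,.06,13.1)
c,p,d=grab('wrist');cv2.imwrite('pics/w8.png',p);np.savez('w8.npz',W=pts(c,d),p=p)"
```

```text
t 32.52 pos [680.4443 -16.2077 109.9769] psi 13.1 -> dx dy dz mm [-0.5 -0.1 50. ] roll 0.0 q [-0.0604  0.3436  1.6838  0.0001  1.1139 -0.2896] F [-0.9668 -0.725  -2.5976] w 0.124 g 78.6
```

View pics/w8.png

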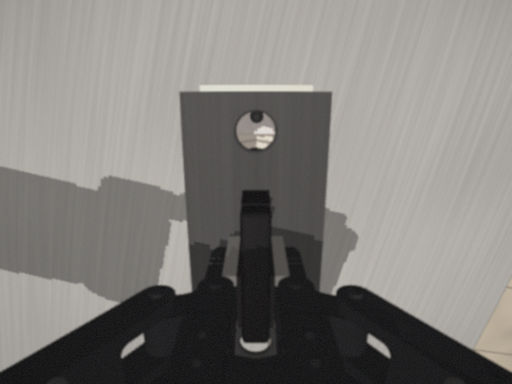

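The cover hangs straight. Through its front hole at px (256,130) the pin is visible at (257,116). I'll compare hole and pin numerically.

```bash
cat > hole.py <<'E'
from h import *
import sys
z=np.load(sys.argv[1]);W=z['W'];p=z['p'];s=read_state();t=s["tool_pos"]
a=np.radians(13.1);ex=np.array([np.cos(a),np.sin(a)]);ey=np.array([-ex[1],ex[0]])
loc=lambda P:np.c_[(P[...,0].ravel()-t[0])*ex[0]+(P[...,1].ravel()-t[1])*ex[1],(P[...,0].ravel()-t[0])*ey[0]+(P[...,1].ravel()-t[1])*ey[1],P[...,2].ravel()]*1000
L=loc(W);zc=t[2]*1000+20
pl=L[(abs(L[:,2]-zc)<6)&(L[:,1]>45)&(abs(L[:,0])<45)]
print("plate top z",np.median(pl[:,2])-t[2]*1000,"x",np.percentile(pl[:,0],[1,99]),"ymax",np.percentile(pl[:,1],99.5))
k=pl[(abs(pl[:,0])<9.5+3)&(pl[:,1]<70)]
from scipy.optimize import least_squares
# hole edge: plate points nearest the hole, by angle
c=np.array([0,56.])
for _ in range(5):
    d=k[:,:2]-c;r=np.hypot(*d.T);an=np.arctan2(d[:,1],d[:,0]);E=[]
    for b in np.linspace(-np.pi,np.pi,37)[:-1]:
        q=(abs(an-b)<.09)
        if q.sum(): E.append(k[q][np.argmin(r[q]),:2])
    E=np.array(E);f=least_squares(lambda v:np.hypot(*(E-v[:2]).T)-v[2],[*c,8.5],loss="soft_l1",f_scale=.5);c=f.x[:2]
print("hole centre local",f.x)
pin=L[(L[:,2]>54)&(L[:,2]<68)&(abs(L[:,0])<20)&(L[:,1]>35)&(L[:,1]<80)]
print("pin",len(pin),np.median(pin,0) if len(pin) else "")
sh=L[(L[:,2]>43)&(L[:,2]<51)&(abs(L[:,0])<20)&(L[:,1]>35)&(L[:,1]<80)]
print("shoulder",len(sh),np.percentile(sh,[2,50,98],axis=0) if len(sh) else "")
n=L[(L[:,2]>9)&(L[:,2]<17)&(abs(L[:,0])<60)&(L[:,1]>60)&(L[:,1]<95)]
print("nest end x",np.percentile(n[:,0],[1,99]) if len(n) else "","y",np.percentile(n[:,1],99) if len(n) else "")
E
python3 hole.py w8.npz
```

```text
plate top z 18.23959297608974 x [-32.164   30.6577] ymax 71.9613798564855
hole centre local [-0.5798 55.0567  8.3929]
pin 117 [-0.1938 55.4078 61.54  ]
shoulder 567 [[-12.1642  43.1603  45.0694]
 [ -0.8254  47.8425  46.3872]
 [ 11.1713  55.0281  47.5754]]
nest end x [-41.1494  40.7531] y 74.32557545420967
```

The hole and pin agree within 0.5 mm, so I'll lower straight down.

>>> {"fn": "step_arm", "kwargs": {"commands": [{"fingers": 0.9, "dx": 0, "dy": 0, "dz": 0.02, "roll": 0}, {"fingers": 0.9, "dx": 0, "dy": 0, "dz": 0.04, "roll": 0}, {"fingers": 0.9, "dx": 0, "dy": 0, "dz": 0.05, "roll": 0}, {"fingers": 0.9, "dx": 0, "dy": 0, "dz": 0.054, "roll": 0}, {"fingers": 0.9, "dx": 0, "dy": 0, "dz": 0.054, "roll": 0}, {"fingers": 0.9, "dx": 0, "dy": 0, "dz": 0.054, "roll": 0}]}}

```text
time: 33.33
tool_pos: [0.6817, -0.0168, 0.0564]
tcp_rot: [1.953, 2.459, 0.001]
wrist_force: [-0.2, -0.4, -2.2]
width: 0.125
grip_force: 78.5
```

```bash
python3 -c "
from h import *
go(.6805,-.0167,.032,13.1)
c,p,d=grab('wrist');cv2.imwrite('pics/w9.png',p);np.savez('w9.npz',W=pts(c,d),p=p)"; python3 hole.py w9.npz
```

```text
t 33.33 pos [681.6539 -16.7501  56.4043] psi 13.1 -> dx dy dz mm [ 0.3 -1.1 24.4] roll -0.0 q [-0.0611  0.3959  1.72    0.      1.0242 -0.2897] F [-0.197  -0.3804 -2.2264] w 0.125 g 78.5
plate top z 18.1437741238176 x [-32.0897  30.7748] ymax 71.8505505399965
hole centre local [-0.5054 54.9693  8.3807]
pin 258 [-0.6816 56.9889 61.1735]
shoulder 819 [[-9.3641 43.5884 44.9083]
 [ 0.332  50.2534 46.3396]
 [ 8.5266 60.4216 47.7984]]
nest end x [-42.0033  40.2117] y 75.40873535216735
```

View pics/w9.png

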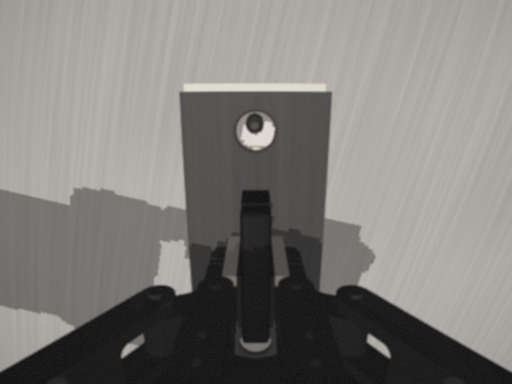

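The pin is at px (255,122), inside the hole at (256,130). The numbers ask for about +1 mm along tool x. I'll go down slowly.

>>> {"fn": "step_arm", "kwargs": {"commands": [{"fingers": 0.9, "dx": 0.001, "dy": 0, "dz": 0.003, "roll": 0}, {"fingers": 0.9, "dx": 0.001, "dy": 0, "dz": 0.006, "roll": 0}, {"fingers": 0.9, "dx": 0.001, "dy": 0, "dz": 0.009, "roll": 0}, {"fingers": 0.9, "dx": 0.001, "dy": 0, "dz": 0.012, "roll": 0}, {"fingers": 0.9, "dx": 0.001, "dy": 0, "dz": 0.014, "roll": 0}, {"fingers": 0.9, "dx": 0.001, "dy": 0, "dz": 0.016, "roll": 0}, {"fingers": 0.9, "dx": 0.001, "dy": 0, "dz": 0.018, "roll": 0}, {"fingers": 0.9, "dx": 0.001, "dy": 0, "dz": 0.018, "roll": 0}]}}

```text
time: 34.38
tool_pos: [0.6805, -0.0158, 0.0374]
tcp_rot: [-1.953, -2.46, 0.0]
wrist_force: [0.8, 0.3, -2.7]
width: 0.122
grip_force: 78.5
```

>>> {"fn": "step_arm", "kwargs": {"commands": [{"fingers": 0.9, "dx": 0, "dy": 0, "dz": 0.001, "roll": 0}, {"fingers": 0.9, "dx": 0, "dy": 0, "dz": 0.002, "roll": 0}, {"fingers": 0.9, "dx": 0, "dy": 0, "dz": 0.003, "roll": 0}, {"fingers": 0.9, "dx": 0, "dy": 0, "dz": 0.0035, "roll": 0}, {"fingers": 0.9, "dx": 0, "dy": 0, "dz": 0.0035, "roll": 0}]}}

```text
time: 35.0
tool_pos: [0.6806, -0.0157, 0.034]
tcp_rot: [-1.954, -2.46, 0.0]
wrist_force: [-0.1, 0.1, -3.2]
width: 0.12
grip_force: 78.5
```

>>> {"fn": "step_arm", "kwargs": {"commands": [{"fingers": 0.9, "dx": 0, "dy": 0, "dz": 0.0007, "roll": 0}, {"fingers": 0.9, "dx": 0, "dy": 0, "dz": 0.0014, "roll": 0}, {"fingers": 0.9, "dx": 0, "dy": 0, "dz": 0.0021, "roll": 0}, {"fingers": 0.9, "dx": 0, "dy": 0, "dz": 0.0021, "roll": 0}]}}

```text
time: 35.5
tool_pos: [0.6807, -0.0157, 0.0321]
tcp_rot: [1.954, 2.46, 0.0]
wrist_force: [-0.7, -0.4, -2.0]
width: 0.121
grip_force: 78.7
```

>>> {"fn": "step_arm", "kwargs": {"commands": [{"fingers": 0.9, "dx": 0, "dy": 0, "dz": 0.0006, "roll": 0}, {"fingers": 0.9, "dx": 0, "dy": 0, "dz": 0.0011, "roll": 0}, {"fingers": 0.9, "dx": 0, "dy": 0, "dz": 0.0011, "roll": 0}]}}

```text
time: 35.88
tool_pos: [0.6807, -0.0157, 0.0321]
tcp_rot: [1.954, 2.46, 0.0]
wrist_force: [-5.2, 0.3, 5.2]
width: 0.125
grip_force: 79.7
```

Contact came at TCP z 32.1 mm, which is the seated height. I'll open, rise, and look.

>>> {"fn": "step_arm", "kwargs": {"commands": [{"fingers": 0.6, "dx": 0, "dy": 0, "dz": -0.0005, "roll": 0}, {"fingers": 0.2, "dx": 0, "dy": 0, "dz": -0.0005, "roll": 0}, {"fingers": -0.4, "dx": 0, "dy": 0, "dz": -0.0005, "roll": 0}, {"fingers": -0.4, "dx": 0, "dy": 0, "dz": -0.0005, "roll": 0}, {"fingers": -0.4, "dx": 0, "dy": 0, "dz": -0.02, "roll": 0}, {"fingers": -0.4, "dx": 0, "dy": 0, "dz": -0.05, "roll": 0}, {"fingers": -0.4, "dx": 0, "dy": 0, "dz": -0.09, "roll": 0}, {"fingers": -0.4, "dx": 0, "dy": 0, "dz": -0.12, "roll": 0}]}}

```text
time: 36.88
tool_pos: [0.6818, -0.0158, 0.1547]
tcp_rot: [1.952, 2.458, 0.003]
wrist_force: [-0.1, 0.2, 0.2]
width: 0.7
grip_force: 0.0
```

>>> {"fn": "step_arm", "kwargs": {"commands": [{"fingers": -0.4, "dx": -0.06, "dy": -0.05, "dz": -0.02, "roll": 0}, {"fingers": -0.4, "dx": -0.12, "dy": -0.1, "dz": -0.02, "roll": 0}, {"fingers": -0.4, "dx": -0.16, "dy": -0.15, "dz": -0.02, "roll": 0}, {"fingers": -0.4, "dx": -0.2, "dy": -0.2, "dz": -0.02, "roll": 0}, {"fingers": -0.4, "dx": -0.2, "dy": -0.2, "dz": -0.02, "roll": 0}, {"fingers": -0.4, "dx": -0.2, "dy": -0.2, "dz": -0.02, "roll": 0}]}}

```text
time: 37.62
tool_pos: [0.5301, -0.2582, 0.1727]
tcp_rot: [1.957, 2.455, -0.0]
wrist_force: [0.2, 0.8, 0.8]
width: 0.699
grip_force: 0.0
```

Run:
```python
from h import *
go(.5,-.2,.2,13)
c,p,d=grab('top');W=pts(c,d)
c2,s,d2=grab('side')
a=cv2.resize(p[90:290,80:430],None,fx=1.8,fy=1.8);b=cv2.resize(s[120:320,170:345],None,fx=1.8,fy=1.8)
cv2.imwrite('pics/end.png',cv2.resize(np.hstack([a,b]),(800,305)))
for n,x,y,r,h in(("S",.6035,-.336,.023,.038),("L",.5475,.3255,.033,.046)): print(n);ring(W,x,y,r,h)
Q=W.reshape(-1,3);Q=Q[~np.isnan(Q[:,0])]
P=Q[(abs(Q[:,2]-.052)<.007)&(np.hypot(Q[:,0]-.6805,Q[:,1]+.0167)<.1)]
print("cover plate",len(P),np.median(P[:,2])*1000,cv2.minAreaRect((P[:,:2]*1000).astype(np.float32)))
A=np.c_[P[:,:2]-P[:,:2].mean(0),np.ones(len(P))];print("slope",np.linalg.lstsq(A,P[:,2],rcond=None)[0])
H=Q[(abs(Q[:,2]-.082)<.008)&(np.hypot(Q[:,0]-.6805,Q[:,1]+.0167)<.06)]
print("handle",len(H),np.median(H[:,2])*1000,cv2.minAreaRect((H[:,:2]*1000).astype(np.float32)))
```

```text
t 37.62 pos [ 530.0757 -258.1963  172.6634] psi 12.9 -> dx dy dz mm [ 63.4 -16.3 -27.5] roll -0.1 q [-0.4952  0.1257  1.8304 -0.0005  1.1835 -0.7197] F [0.1996 0.8406 0.7984] w 0.699 g 0.0
S
ring n 0 xy mm [ 603.5 -336. ] rms mm nan z med nan
L
ring n 88 xy mm [546.685  325.4402] rms mm 1.4 z med 45.59880930696547
cover plate 850 51.88527382483521 ((680.3148193359375, -16.766929626464844), (65.67747497558594, 145.77015686035156), 12.836430549621582)
slope [-0.0051 -0.0005  0.0519]
handle 84 81.71642550752323 ((680.07666015625, -17.63780975341797), (13.190184593200684, 58.72768783569336), 11.83322525024414)
  return _methods._mean(a, axis=axis, dtype=dtype,
  ret = ret.dtype.type(ret / rcount)
```

View pics/end.png

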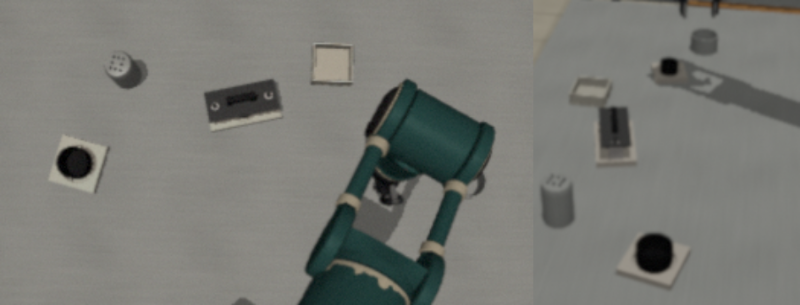

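The cover's plate top is at 51.9 mm (52 expected), and it lies level with the pins visible in both holes. The large pot sits in its recess. The small pot shows in its nest in the side view and was measured at about 38 mm rim height earlier. The bystanders have not moved. Handing in.

```bash
python3 -c "
from workcell import *
print(finish_job())"
```

```text
the job is handed in; nothing more can be done
None
```

All three pots are in their nests and the cover lies flat on the posts with both pins through; I handed it in at about 38 s of the 112 s (verdict not shown), and the real fingertips were about 32 mm short of the reported TCP, so I corrected for that after two empty closes over the middle pot that did not move it.

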